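# Tip the nuts into the guarded pan and stir the snack mix

## Robot

A 6-joint arm with a two-finger parallel gripper is mounted at the origin on a cart in front of the work surface, level with it; the furniture and walls round the work are solid. World frame = base frame: x ahead of the robot, y to its left, z up, the work surface at z = 0. Lengths are in m, angles in rad, forces in N, time in s.
With the tool pointing down it reaches from about 0.3 to 0.875 m from the base axis. Payload 6.4 kg.
Tool frame: the origin (TCP) lies on the centre line of the jaws, within the pads' length; the fingertips stand 25 mm ahead of it and the grasp point (between the pads) lies 6 mm ahead of it; z points along the fingers, y is the line along which they close (so a half turn about z gives the same grasp; the last joint's range is limited). The gripper opens to 85 mm and grips with 20 to 120 N. Pads are 22 mm wide; open, the fingers measure 114 mm over their backs; the gripper's body (76 mm by 85 mm) begins 54 mm behind the grasp point. The pads swing forward as they close: fully open they stand 13 mm farther back than shut.
Start: joints at [1.043, 0.181, 1.607, -0, 1.354, -0.206], TCP at [0.182, 0.546, 0.256] pointing down, gripper open.
Joint ranges: [-2.99, 2.99], [-0.89, 2.07], [0.3, 2.58], [-1.14, 4.28], [0, 2.63], [-3.12, 3.12]. Speed limits (rad/s): [2.57, 2.57, 3.01, 3.14, 3.14, 3.14].

## Interface

Orientations are given as a unit quaternion [w, x, y, z].
In Python, from bench import get_obs, camera, hand_in, spot_in gives the robot as it stands.
- The arm moves only by the shell command python3 -m jog 'ROWS'. ROWS is JSON, one flat list of numbers, 7 for each row, row after row: the shift along the tool's x, y, z in m, then the turn, a rotation vector about the tool's x, y, z in rad, then the closure, from 0 (fully open) to 1 (shut). A call has 1 to 20 rows; each row is the pose to reach, as a shift and turn from the pose commanded when the call began, along the tool's axes at that moment; what a row does not reach only later rows make up. A row lasts 1/8 s, in which the tool goes at most 62.5 mm and 10.7 degrees, less where a joint would pass 70% of its speed; a pose out of reach is approached as far as the arm can. A call with a gripper value outside its range is refused whole. The fingers move at their own pace and stop on an object; the grip force is fixed at half the most. Time passes only in rows, so rows that repeat a pose let the fingers close. It gives the time, the measured TCP pose, the force, the opening and the grip force at its end, in the units of the state.
- get_obs(): the state, without advancing time (a new reading comes with each control period).
- camera(name): name is "side" or "top"; returns a dict with "frame" (420x560x3 uint8, red, green, blue), "mtx" (3x3 intrinsics, pixels), "extrinsics" (4x4, takes a point from camera to world coordinates). Camera axes: x right, y up, looking along -z (the intrinsics and any distortion apply to the point x, -y, -z); pixel columns grow to the right and rows downward; lengths in m; the calibration is good to about 2 mm. A picture is of the moment at which its call begins. There is no depth.
- hand_in(): hands the job in; it is judged then, once.
Trained networks look in a picture, given as the dict that the camera call returned (one of the last four; its "shot" number tells which), for a name from the list of things; names that differ only in an ending like _2 or _b are one class to them, and where a whole thing is asked for, a point or a joint stands for the part that bears it (a point fixed in the world has none). Each returns a list of dicts, best first, with "confidence" (0 to 1); they miss things now and then, are a little off and sometimes report something else, mostly with a low value. They report only what shows in the picture. A call takes as long as a camera call.
- spot_in(picture, name): "xyz" ([x, y, z] in m, in world coordinates, good to about 4 mm: the middle of the surface that is visible of it).
The state is a dict: "time_s": time; "q": joint angles; "dq": joint speeds; "joint_efforts": joint torques, N m; "eef_pos": TCP position; "eef_rot": TCP orientation; "wrist_force": force on the tool from outside, world axes, zero at the start; "torque": the same for the moment, N m; "opening": opening from 0.0 (shut) to 1.0 (fully open); "grasp_force": force on a finger pad.
Only numpy, scipy, OpenCV 4.12 (cv2) and the standard library are available. Lean on these libraries where they do the work, as an engineer would, in place of code of your own. Each camera call takes 0.05 s, during which the arm holds its last target. There are 200 camera calls.

## Task

Tip the four nuts from the scoop into the pan and put the scoop back down flat on the worktop. Then take the wooden paddle and stir, reaching slantwise under the clear guard, until at least two nuts lie in the far half under the guard and at least two croutons have come out into the near half; then put the paddle back in its slanted rest. Keep all the food in the pan, do not touch it with the gripper, stir gently without pressing hard on the pan or knocking the guard, and leave the jar, tomato and tin where they are.

Things in the scene. Friction and masses are not known exactly. Their poses are not given: they have to be found in the camera images.
- pan: Fixed pan, 168 (x) x 138 (y) mm outside, 160 x 130 mm inside; rim top 61 mm, flat floor 8 mm above the worktop from x = -60 to 60 mm, then sloping up at 50 degrees to both end walls. Origin: on the worktop under the pan's middle; x points to the far half, z up. A clear guard sheet (136 mm wide in y) covers the far half, x = 0 to 97 mm, its underside 130 mm above the worktop, on two posts at x = 92 mm.
- guard_edge (a point): Middle of the guard's front edge, a 6 mm steel bar along the pan's y, exactly over the pan's middle line (pan x = 0), 132 mm above the worktop.
- rest: Fixed steel rest: on a base plate, a channel leaning 0.61 rad (35 degrees) from vertical, its upper end toward -x of the rest (toward the robot at yaw 0). Back plate 130 mm long, side walls 74 mm apart inside, 75 mm long and 20 mm high, a foot shelf at the bottom. Origin on the worktop, z up.
- rest_foot (a point): The point on the rest's foot shelf, 6 mm in front of the back plate, where the paddle's origin stands when the paddle is in its rest.
- paddle: Wooden stirring paddle, 240 mm long, about 70 g. Origin at the blade's end; z runs up the handle. Blade 44 mm wide (y), 62 mm long, x = -6 to 0 mm; handle 18 mm wide (y), 12 mm thick (x), z = 54 to 240 mm. Starts in its rest, -x face on the back plate, so it leans 35 degrees, top toward the robot; +x looks up and away.
- paddle_grip (a point): On the handle's axis, 195 mm up from the blade's end; a good place to pinch it across y. The handle is free of the rest here and down to z = 130 mm.
- scoop: Flat aluminium scoop, about 0.16 kg, holding the nuts: tray 60 (x) x 100 (y) mm, 3 mm floor, lips 28 mm high at both sides and the handle end, no lip at its -y edge. Origin under the tray's middle; z up. Handle bar toward +y, 16 mm wide (x), 18 mm high, y = 60 to 145 mm, its middle 34 mm above the underside.
- scoop_grip (a point): Middle of the scoop's handle bar, at y = 100 mm, z = 34 mm of the scoop; can be pinched across x.
- scoop_mouth (a point): Middle of the scoop's open edge, on its floor.
- nut_0: Round brown nut, a 20 mm ball, 12 g; origin at its centre. Starts in the scoop; it begins to roll when the scoop leans some 9 to 13 degrees, so carry it level; 35 degrees empties the scoop.
- nut_1: Round brown nut, a 20 mm ball, 12 g; origin at its centre. Starts in the scoop; it begins to roll when the scoop leans some 9 to 13 degrees, so carry it level; 35 degrees empties the scoop.
- nut_2: Round brown nut, a 20 mm ball, 12 g; origin at its centre. Starts in the scoop; it begins to roll when the scoop leans some 9 to 13 degrees, so carry it level; 35 degrees empties the scoop.
- nut_3: Round brown nut, a 20 mm ball, 12 g; origin at its centre. Starts in the scoop; it begins to roll when the scoop leans some 9 to 13 degrees, so carry it level; 35 degrees empties the scoop.
- crouton_0: Toasted bagel crouton, a 17 mm cube, 12 g; origin at its centre. Starts on the pan's floor in the far half, under the guard.
- crouton_1: Toasted bagel crouton, a 17 mm cube, 12 g; origin at its centre. Starts on the pan's floor in the far half, under the guard.
- crouton_2: Toasted bagel crouton, a 17 mm cube, 12 g; origin at its centre. Starts on the pan's floor in the far half, under the guard.
- crouton_3: Toasted bagel crouton, a 17 mm cube, 12 g; origin at its centre. Starts on the pan's floor in the far half, under the guard.
- spice_a: Spice jar, 42 mm across, 96 mm high, bystander; origin under its middle.
- tomato_a: Tomato, 74 mm across, 69 mm high, bystander; origin under its middle.
- olive_tin: Squat tin, 76 mm across, 58 mm high, bystander; origin under its middle.

How it is judged:
On the way, in this order (a step that is already met when the one before it is completed fails the run):
1. all four nuts have been tipped into the pan, with the croutons still in it (x of nut_0 in the frame of pan between -0.08 and 0.08 m and y of nut_0 in the frame of pan between -0.065 and 0.065 m and z of each of nut_0, nut_1, nut_2, nut_3, crouton_0, crouton_1, crouton_2, crouton_3 in the frame of pan below 0.06 m and x of nut_1 in the frame of pan between -0.08 and 0.08 m and y of nut_1 in the frame of pan between -0.065 and 0.065 m and x of nut_2 in the frame of pan between -0.08 and 0.08 m and y of nut_2 in the frame of pan between -0.065 and 0.065 m and x of nut_3 in the frame of pan between -0.08 and 0.08 m and y of nut_3 in the frame of pan between -0.065 and 0.065 m and x of crouton_0 in the frame of pan between -0.08 and 0.08 m and y of crouton_0 in the frame of pan between -0.065 and 0.065 m and x of crouton_1 in the frame of pan between -0.08 and 0.08 m and y of crouton_1 in the frame of pan between -0.065 and 0.065 m and x of crouton_2 in the frame of pan between -0.08 and 0.08 m and y of crouton_2 in the frame of pan between -0.065 and 0.065 m and x of crouton_3 in the frame of pan between -0.08 and 0.08 m and y of crouton_3 in the frame of pan between -0.065 and 0.065 m), for 0.1 s.
2. the paddle's blade is down in the pan (x of paddle in the frame of pan between -0.08 and 0.08 m and y of paddle in the frame of pan between -0.065 and 0.065 m and z of paddle in the frame of pan below 0.06 m), for 0.1 s.
3. stirred: at least two nuts in the far half and at least two croutons in the near half of the pan (all of step 1 and (x of each of nut_1, nut_0 in the frame of pan above 0 m or x of each of nut_2, nut_0 in the frame of pan above 0 m or x of each of nut_2, nut_1 in the frame of pan above 0 m or x of each of nut_3, nut_0 in the frame of pan above 0 m or x of each of nut_3, nut_1 in the frame of pan above 0 m or x of each of nut_3, nut_2 in the frame of pan above 0 m) and (x of each of crouton_1, crouton_0 in the frame of pan below 0 m or x of each of crouton_2, crouton_0 in the frame of pan below 0 m or x of each of crouton_2, crouton_1 in the frame of pan below 0 m or x of each of crouton_3, crouton_0 in the frame of pan below 0 m or x of each of crouton_3, crouton_1 in the frame of pan below 0 m or x of each of crouton_3, crouton_2 in the frame of pan below 0 m)), for 0.3 s.
At the end, for the whole second after the job is handed in: All food is in the pan; at least two nut centres beyond its middle line (under the guard), at least two crouton centres before it; scoop level (7 degrees, 12 mm) on the worktop; paddle in its rest: blade end within 40 mm of the foot point, leaning 26 to 46 degrees; both at rest (all of step 3 and height (world z) of scoop below 0.012 m and angle between scoop's own z axis and vertical below 0.12 rad and linear speed of each of scoop, paddle below 0.02 m/s and distance between paddle and rest_foot below 0.04 m and angle between paddle's own z axis and vertical between 0.45 and 0.8 rad); the robot touches nothing.
It fails at once if the spice jar, the tomato or the tin is displaced by more than 30 mm (distance of any of spice_a, tomato_a, olive_tin from where it was at the start of the episode above 0.03 m).
It fails at once if the gripper touches the food (contact force between the fingers and nut_0 above 0.5 N or contact force between the fingers and nut_1 above 0.5 N or contact force between the fingers and nut_2 above 0.5 N or contact force between the fingers and nut_3 above 0.5 N or contact force between the fingers and crouton_0 above 0.5 N or contact force between the fingers and crouton_1 above 0.5 N or contact force between the fingers and crouton_2 above 0.5 N or contact force between the fingers and crouton_3 above 0.5 N).
It fails at once if the paddle is pressed on the pan or its guard with more than 40 N (contact force between paddle and pan above 40 N).
It fails at once if the gripper, the arm or the scoop knocks the pan or its guard with more than 20 N (contact force between any of the fingers, the arm, scoop and pan above 20 N).
It also fails if it takes over 70 s, if anything falls off the work surface, if the arm or the gripper's body presses on something with over 40 N, if the wrist force passes 120 N, or if a joint passes its speed limit or range.

## Working session

There is one attempt and no reset: what is moved stays moved. The work goes in short steps, Python scripts to look and compute and a shell command to move; the robot and the scene stay as the last step left them, time stands still between calls to the robot, and variables do not carry over. Pictures are saved under pics/ and viewed, at most 10 in all, crops included, and the job is handed in when it is done.

```bash
ls; mkdir -p pics
python3 - <<'E'
from bench import *
import cv2,numpy as np
o=get_obs();print(o['time_s'],o['eef_pos'],o['eef_rot'],o['opening'])
for n in ['top','side']:
    c=camera(n);cv2.imwrite(f'pics/{n}0.png',c['frame'][:,:,::-1]);print(n,c['mtx'].tolist(),np.round(c['extrinsics'],4).tolist())
    for t in ['pan','guard_edge','rest','rest_foot','paddle','paddle_grip','scoop','scoop_grip','scoop_mouth','nut_0','crouton_0','spice_a','tomato_a','olive_tin']:
        print(t,[(np.round(d['xyz'],3).tolist(),round(d['confidence'],2)) for d in spot_in(c,t)][:5])
E
```

```text
pics
0.0 [0.18156521 0.54504198 0.25537872] [-3.26285930e-04  1.60215875e-01  9.87081608e-01 -8.16638511e-04] 0.9948508246159088
top [[528.464386111545, 0.0, 278.3604598729764], [0.0, 528.464386111545, 215.54647278535086], [0.0, 0.0, 1.0]] [[-0.3834, 0.8462, -0.3701, -0.1282], [-0.9236, -0.348, 0.161, 0.2512], [0.0074, 0.4035, 0.9149, 1.7381], [0.0, 0.0, 0.0, 1.0]]
pan [([0.588, 0.021, 0.059], 0.82)]
guard_edge [([0.591, 0.021, 0.063], 0.59)]
rest [([0.558, -0.264, 0.003], 0.87)]
rest_foot [([0.555, -0.267, 0.01], 0.56)]
paddle [([0.538, -0.269, 0.125], 0.57)]
paddle_grip [([0.536, -0.27, 0.124], 0.47)]
scoop [([0.466, 0.236, 0.012], 0.68)]
scoop_grip [([0.463, 0.234, 0.013], 0.76)]
scoop_mouth [([0.463, 0.237, 0.011], 0.68)]
nut_0 [([0.466, 0.238, 0.009], 0.65), ([0.559, -0.267, 0.007], 0.38)]
crouton_0 []
spice_a [([0.691, -0.179, 0.077], 0.82)]
tomato_a [([0.648, 0.219, 0.049], 0.78), ([0.466, 0.241, 0.01], 0.4)]
olive_tin [([0.423, -0.431, 0.052], 0.64)]
side [[443.54063617659347, 0.0, 281.5420732383495], [0.0, 443.54063617659347, 211.45643901841902], [0.0, 0.0, 1.0]] [[0.9494, 0.1593, -0.2706, 0.2287], [-0.3136, 0.5275, -0.7896, -0.9768], [0.017, 0.8345, 0.5508, 0.774], [0.0, 0.0, 0.0, 1.0]]
pan [([0.59, 0.012, 0.04], 0.62), ([0.468, 0.239, 0.014], 0.45)]
guard_edge [([0.596, 0.015, 0.043], 0.93), ([0.518, -0.282, 0.146], 0.45)]
rest [([0.562, -0.284, 0.004], 0.84), ([0.468, 0.24, 0.013], 0.71)]
rest_foot [([0.565, -0.282, 0.008], 0.9)]
paddle [([0.52, -0.279, 0.144], 0.67)]
paddle_grip [([0.52, -0.285, 0.149], 0.89), ([0.593, 0.014, 0.042], 0.59), ([0.695, -0.197, 0.064], 0.51)]
scoop [([0.461, 0.242, 0.014], 0.7)]
scoop_grip [([0.466, 0.237, 0.014], 0.81)]
scoop_mouth []
nut_0 []
crouton_0 [([0.599, 0.028, 0.02], 0.56)]
spice_a [([0.697, -0.196, 0.063], 0.58)]
tomato_a [([0.639, 0.222, 0.053], 0.56)]
olive_tin [([0.423, -0.45, 0.056], 0.88), ([0.59, 0.013, 0.039], 0.5)]
```

Run:
```python
import cv2
for n in ['top','side']:
    cv2.imwrite(f'pics/{n}0b.png',cv2.resize(cv2.imread(f'pics/{n}0.png'),(800,600),interpolation=cv2.INTER_CUBIC))
```

```text
(no output)
```

View pics/top0b.png

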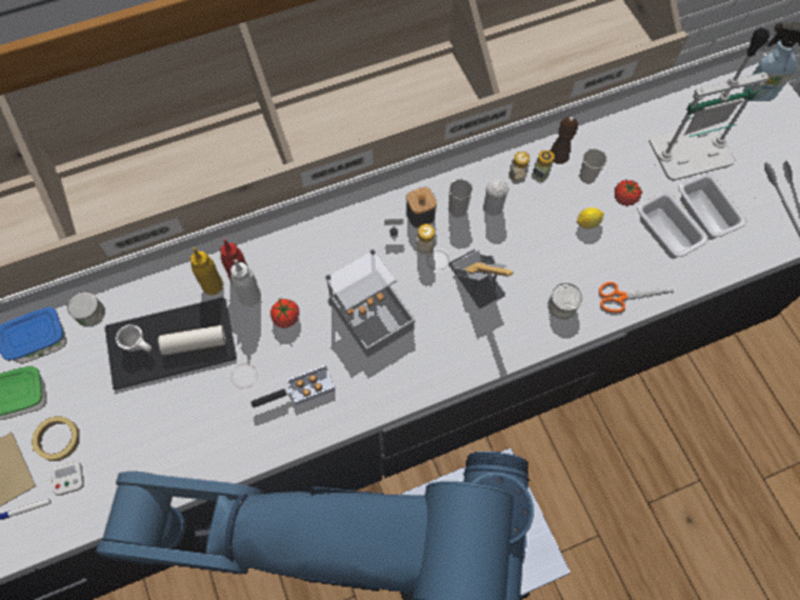

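View pics/side0b.png

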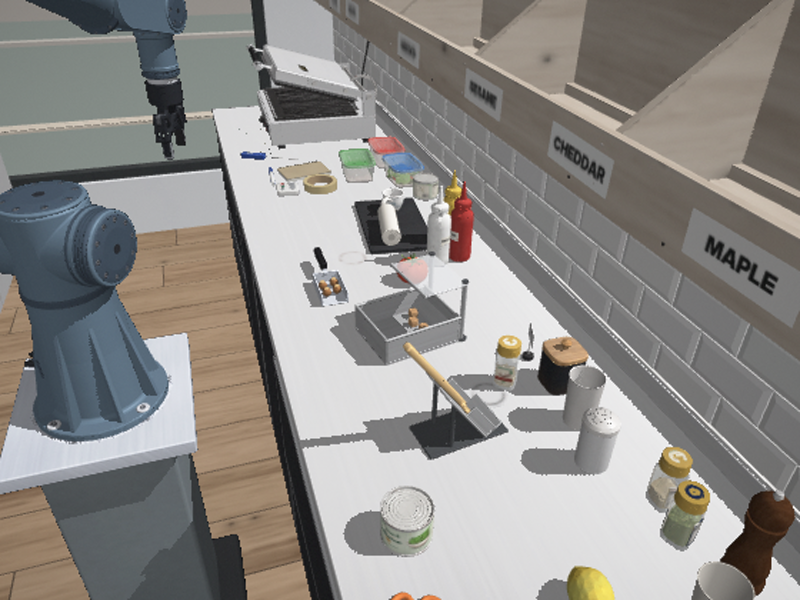

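Run:
```python
import cv2
a=cv2.imread('pics/top0.png')[165:295,165:375];cv2.imwrite('pics/t1.png',cv2.resize(a,None,fx=3.8,fy=3.8,interpolation=cv2.INTER_CUBIC))
a=cv2.imread('pics/side0.png')[165:330,210:370];cv2.imwrite('pics/s1.png',cv2.resize(a,None,fx=3.6,fy=3.6,interpolation=cv2.INTER_CUBIC))
```

```text
(no output)
```

View pics/t1.png

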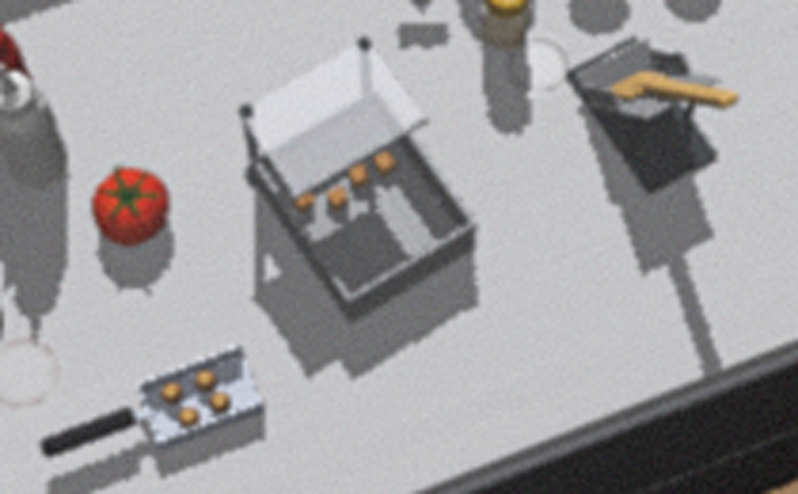

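View pics/s1.png

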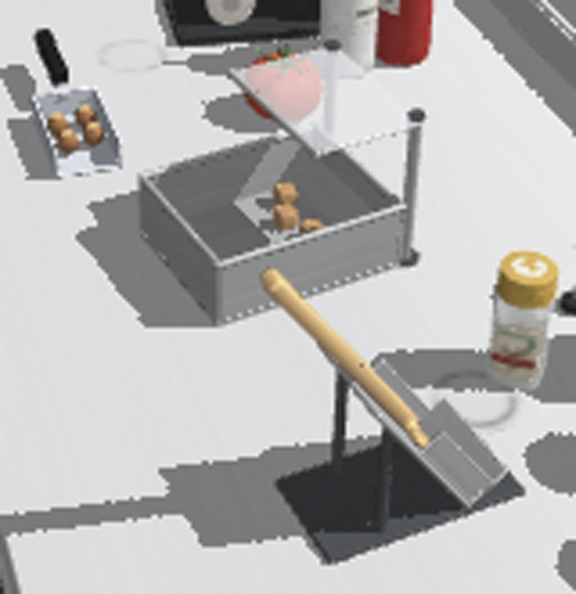

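```bash
cat > h.py <<'E'
import numpy as np
from scipy.spatial.transform import Rotation as R
from scipy.optimize import least_squares
K={'top':np.array([[528.464,0,278.360],[0,528.464,215.546],[0,0,1]]),'side':np.array([[443.541,0,281.542],[0,443.541,211.456],[0,0,1]])}
E={}
def setup():
    from bench import camera
    for n in K: c=camera(n);K[n]=c['mtx'];E[n]=c['extrinsics']
    np.savez('cal.npz',**{'K'+n:K[n] for n in K},**{'E'+n:E[n] for n in E})
def load():
    z=np.load('cal.npz')
    for n in K: K[n]=z['K'+n];E[n]=z['E'+n]
def proj(n,P):
    P=np.atleast_2d(P);c=(P-E[n][:3,3])@E[n][:3,:3];c=c*[1,-1,-1];p=c@K[n].T;return p[:,:2]/p[:,2:]
def ray(n,uv,z):
    d=np.linalg.inv(K[n])@[uv[0],uv[1],1];d=E[n][:3,:3]@(d*[1,-1,-1]);o=E[n][:3,3];return o+d*(z-o[2])/d[2]
def T1(p): return np.array(p)/3.8+[165,165]-.5+.5/3.8
def S1(p): return np.array(p)/3.6+[210,165]-.5+.5/3.6
E
python3 - <<'E'
import h,numpy as np
from h import *
setup();load()
def fit(pts,x0,lean=0,zfree=False):
    def tf(x):
        Rm=(R.from_euler('z',x[2])*R.from_euler('y',lean)); return Rm,np.array([x[0],x[1],x[3] if zfree else 0])
    def f(x):
        Rm,t=tf(x);return np.concatenate([proj(n,Rm.apply(P)+t)[0]-(T1(u) if n=='top' else S1(u)) for n,P,u in pts])
    s=least_squares(f,x0,loss='soft_l1');print(np.round(s.x,4),'res',np.round(f(s.x).reshape(-1,2),1).tolist());return s.x
a,b=.084,.069;g=.068
print('pan');pan=fit([('top',[-a,b,.061],(350,300)),('top',[-a,-b,.061],(473,228)),('top',[a,b,.061],(252,168)),('top',[0,g,.132],(293,195)),('top',[0,-g,.132],(425,122)),
('side',[-a,b,.061],(143,180)),('side',[-a,-b,.061],(218,262)),('side',[a,-b,.061],(405,208)),('side',[0,g,.132],(232,72)),('side',[0,-g,.132],(322,152))],[.59,.02,0])
print('scoop');sc=fit([('top',[0,.145,.043],(45,448)),('top',[.03,-.05,.028],(240,350)),('top',[-.03,-.05,.028],(265,405)),('top',[-.03,.05,.028],(158,443)),('top',[.03,.05,.028],(140,387)),
('side',[0,.145,.043],(42,35)),('side',[-.03,-.05,0],(58,177)),('side',[.03,-.05,0],(120,165)),('side',[-.03,.05,.028],(35,98)),('side',[.03,.05,.028],(102,88))],[.465,.24,0])
print('paddle');pd=fit([('top',[-.0,0,.24],(735,100)),('top',[0,0,.058],(618,90)),('side',[0,0,.24],(268,278)),('side',[0.003,0,.058],(424,440))],[.56,-.28,0,.03],-.61,True)
for n,P in [('top',[(-.1,.05,0),(-.1,-.05,0),(.05,.05,0)]),]: pass
B=[ray('top',T1(u),.003)[:2].round(3) for u in [(570,72),(653,190),(715,157)]]+[ray('side',S1(u),.003)[:2].round(3) for u in [(277,483),(330,562),(522,490)]];print(B)
c,s=np.cos(pan[2]),np.sin(pan[2])
for u,z in [((304,201),.02),((337,197),.017),((358,175),.017),((384,160),.017)]:
    w=ray('top',T1(u),z);d=w[:2]-pan[:2];print('crouton pan', (c*d[0]+s*d[1]).round(3),(-s*d[0]+c*d[1]).round(3))
for n,T in [('tomato',(130,205)),]: print(ray('top',T1(T),.04))
E
```

```text
pan
[0.5784 0.0141 0.1882] res [[-0.8, 0.1], [0.7, -1.5], [-0.7, -2.9], [0.3, 0.1], [-0.2, -0.8], [-1.5, -1.7], [-0.1, 0.9], [0.5, -0.8], [-0.4, 0.5], [-1.2, 1.0]]
scoop
[ 0.4632  0.2153 -0.0079] res [[-0.8, -0.5], [0.6, -1.8], [0.0, -0.8], [0.1, -0.1], [-0.9, -1.2], [-0.4, -1.6], [-1.2, 1.1], [0.4, 1.5], [-1.5, -0.5], [-2.1, -0.3]]
paddle
[ 0.6115 -0.2844 -0.008   0.0126] res [[-1.9, 0.3], [10.4, -2.8], [0.2, 1.4], [-0.9, -1.3]]
[array([ 0.642, -0.227]), array([ 0.498, -0.249]), array([ 0.506, -0.318]), array([ 0.498, -0.241]), array([ 0.508, -0.318]), array([ 0.654, -0.297])]
crouton pan 0.035 0.043
crouton pan 0.023 0.014
crouton pan 0.031 -0.015
crouton pan 0.031 -0.044
[0.65383765 0.2141863  0.04      ]
```

```bash
cat >> h.py <<'E'
PAN=(.5784,.0141,.1882)
def pan2w(p):
    return R.from_euler('z',PAN[2]).apply(p)+[PAN[0],PAN[1],0]
def w2pan(p):
    return R.from_euler('z',-PAN[2]).apply(np.array(p)-[PAN[0],PAN[1],0])
def tool(yaw,lean=0,tilt=0):
    # tool y along world-x' (scoop): grasp frame; tool x = y'
    return R.from_euler('z',yaw)*R.from_euler('x',tilt)*R.from_matrix(np.array([[0,1,0],[1,0,0],[0,0,-1.]]))
def cur():
    from bench import get_obs
    o=get_obs();q=o['eef_rot'];return o,np.array(o['eef_pos']),R.from_quat([q[1],q[2],q[3],q[0]])
def rows(targets):
    o,p,r=cur();print('t',round(o['time_s'],2),'open',round(o['opening'],3))
    for P,Q in targets:
        print(np.round(r.inv().apply(np.array(P)-p),3).tolist(),np.round((r.inv()*Q).as_rotvec(),3).tolist())
E
python3 - <<'E'
from h import *
load()
# paddle refit, yaw .13 fixed
def f(x):
    Rm=R.from_euler('z',.13)*R.from_euler('y',-.61);out=[]
    for n,P,u in [('top',[0,0,.24],T1((735,100))),('side',[0,0,.24],S1((268,278))),('side',[0.003,0,.058],S1((424,440)))]:
        out.append(proj(n,Rm.apply(P)+x)[0]-u)
    return np.concatenate(out)
s=least_squares(f,[.61,-.28,.013]);print(s.x.round(4),f(s.x).round(1))
Rm=R.from_euler('z',.13)*R.from_euler('y',-.61)
print('grip',(Rm.apply([0,0,.195])+s.x).round(3))
g=R.from_euler('z',-.008).apply([0,.085,0])+[.4632,.2153,0];print(g)
Q=tool(-.008)
rows([(g+[0,0,.14],Q),(g+[0,0,.04],Q)])
E
```

```text
[ 0.6103 -0.2738  0.0142] [ 0.5 -0.8  1.6  3.1 -2.3 -3.5]
grip [ 0.5   -0.288  0.174]
[0.46387999 0.30029728 0.        ]
t 1.6 open 1.0
[-0.345, -0.143, 0.116] [0.0, 0.0, 1.257]
[-0.345, -0.143, 0.216] [0.0, 0.0, 1.257]
```

```bash
python3 -m jog '[-0.12,-0.05,0.02,0,0,0.3,0, -0.2,-0.08,0.05,0,0,0.5,0, -0.25,-0.11,0.07,0,0,0.7,0, -0.3,-0.13,0.1,0,0,0.9,0, -0.345,-0.143,0.116,0,0,1.1,0, -0.345,-0.143,0.116,0,0,1.257,0, -0.345,-0.143,0.116,0,0,1.257,0, -0.345,-0.143,0.17,0,0,1.257,0, -0.345,-0.143,0.2,0,0,1.257,0, -0.345,-0.143,0.216,0,0,1.257,0, -0.345,-0.143,0.216,0,0,1.257,0]'
python3 - <<'E'
from h import *
from bench import camera
import cv2
g=np.array([.464,.3003,0]);rows([(g+[0,0,.04],tool(-.008))])
c=camera('side')['frame'][:,:,::-1];a=cv2.resize(c[120:240,150:310],None,fx=5,fy=5,interpolation=cv2.INTER_CUBIC);cv2.imwrite('pics/g1.png',a)
E
```

```text
time_s: 2.98
eef_pos: [0.4634, 0.3006, 0.0396]
eef_rot: [-0.0, 0.71, 0.704, -0.001]
wrist_force: [-0.1, 0.4, 0.1]
opening: 1.002
grasp_force: 0.0
t 2.98 open 1.002
[-0.0, 0.001, -0.0] [-0.002, 0.001, 0.0]
```

View pics/g1.png

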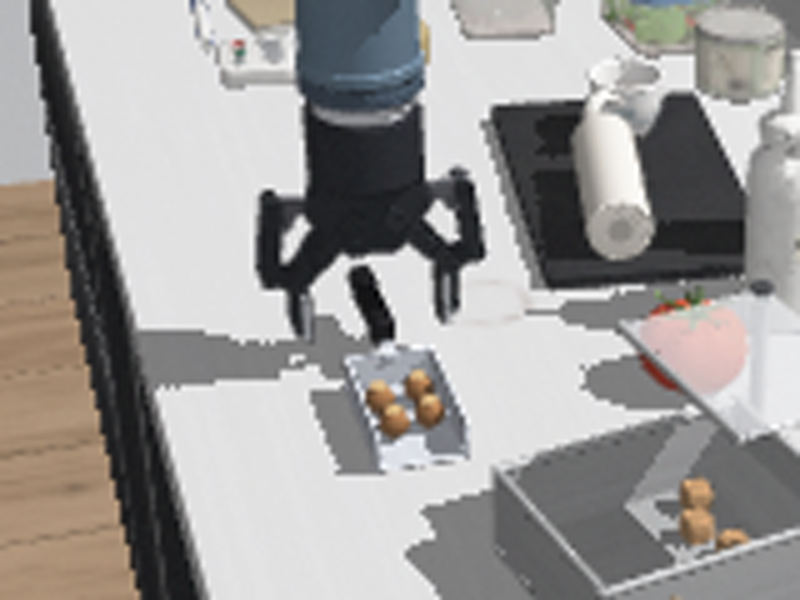

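```bash
python3 -m jog '[0,0,0,0,0,0,0.5, 0,0,0,0,0,0,0.9, 0,0,0,0,0,0,1, 0,0,0,0,0,0,1, 0,0,0,0,0,0,1, 0,0,0,0,0,0,1, 0,0,-0.003,0,0,0,1, 0,0,-0.01,0,0,0,1, 0,0,-0.022,0,0,0,1, 0,0,-0.035,0,0,0,1, 0,0,-0.048,0,0,0,1, 0,0,-0.06,0,0,0,1, 0,0,-0.07,0,0,0,1, 0,0,-0.077,0,0,0,1, 0,0,-0.08,0,0,0,1, 0,0,-0.08,0,0,0,1]'
python3 - <<'E'
from h import *
from bench import camera
load()
c=camera('side')
# tilt via pixel: predict scoop points if level
import cv2
o,p,r=cur();off=p-[.464,.3003,.040]
cv2.imwrite('pics/lift.png',c['frame'][:,:,::-1])
Q=tool(.188)
S=R.from_euler('z',.188)
# scoop frame: grip TCP at (0,.085,.040); mouth (0,-.05,.003)
def tcp(mx,my,mz,tilt=0):
    m=pan2w([mx,my,mz]);q=S*R.from_euler('x',tilt);return m+q.apply([0,.135,.037]),tool(.188,0,tilt)
rows([tcp(-.043,.09,.118),tcp(-.043,.025,.1),tcp(-.043,.025,.078)])
b=o['eef_pos'];print(b)
a=c['frame'][100:220,160:320,::-1].copy()
for P in [[0,.145,.043],[-.03,-.05,0],[.03,-.05,0],[-.03,.05,.028],[.03,.05,.028]]:
    w=R.from_euler('z',-.008).apply(P)+[.4632,.2153,0]+off;u=proj('side',w)[0]-[160,100];print(u.round(1))
    cv2.circle(a,tuple(int(v*16) for v in u),20,(0,0,255),-1,shift=4)
cv2.imwrite('pics/l2.png',cv2.resize(a,None,fx=5,fy=5,interpolation=cv2.INTER_CUBIC))
E
```

```text
time_s: 5.03
eef_pos: [0.4638, 0.3007, 0.1202]
eef_rot: [-0.0, 0.71, 0.704, -0.0]
wrist_force: [-1.3, -1.1, -2.5]
opening: 0.173
grasp_force: 59.5
t 5.08 open 0.17
[-0.073, 0.031, -0.035] [-0.001, 0.0, -0.196]
[-0.137, 0.044, -0.017] [-0.001, 0.0, -0.196]
[-0.137, 0.044, 0.005] [-0.001, 0.0, -0.196]
[0.46367286 0.30065358 0.11997936]
[59.4 51.5]
[63.1 92.9]
[82.4 90.1]
[56.2 69.6]
[74.8 67.2]
```

View pics/l2.png

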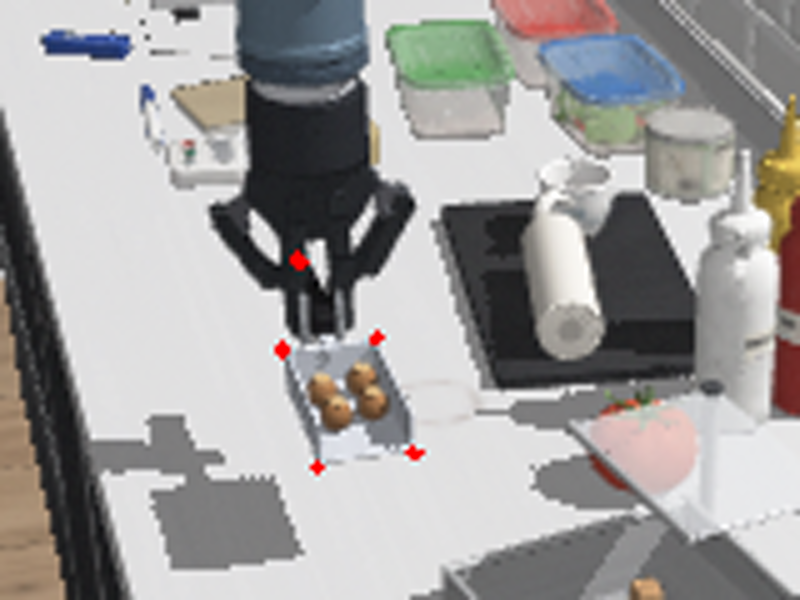

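```bash
python3 -m jog '[-0.003,0.001,-0.002,0,0,-0.005,1, -0.01,0.004,-0.007,0,0,-0.015,1, -0.02,0.009,-0.013,0,0,-0.03,1, -0.032,0.014,-0.02,0,0,-0.055,1, -0.045,0.019,-0.027,0,0,-0.085,1, -0.058,0.024,-0.032,0,0,-0.115,1, -0.071,0.028,-0.034,0,0,-0.14,1, -0.084,0.032,-0.034,0,0,-0.16,1, -0.097,0.035,-0.032,0,0,-0.175,1, -0.108,0.037,-0.028,0,0,-0.185,1, -0.118,0.039,-0.022,0,0,-0.193,1, -0.126,0.04,-0.015,0,0,-0.196,1, -0.132,0.041,-0.009,0,0,-0.196,1, -0.136,0.041,-0.005,0,0,-0.196,1, -0.137,0.041,-0.003,0,0,-0.196,1, -0.137,0.041,-0.002,0,0,-0.196,1]'
python3 - <<'E'
from h import *
import cv2
from bench import camera
S=R.from_euler('z',.188)
def tcp(mx,my,mz,tilt=0):
    m=pan2w([mx,my,mz]);q=S*R.from_euler('x',tilt);return m+q.apply([0,.135,.037]),tool(.188,0,tilt)
rows([tcp(-.046,.025,.08,a*np.pi/180) for a in (0,5,10,15,20,25,30,35,40)])
c=camera('top')['frame'][165:285,165:325,::-1];cv2.imwrite('pics/t2.png',cv2.resize(c,None,fx=5,fy=5,interpolation=cv2.INTER_CUBIC))
E
```

```text
time_s: 7.08
eef_pos: [0.5038, 0.1636, 0.1222]
eef_rot: [-0.0, 0.638, 0.77, 0.0]
wrist_force: [-0.6, -0.3, -1.8]
opening: 0.176
grasp_force: 59.4
t 7.08 open 0.176
[-0.001, -0.001, 0.005] [0.0, -0.0, 0.0]
[-0.005, -0.001, -0.006] [0.0, 0.087, 0.0]
[-0.009, -0.001, -0.018] [0.0, 0.174, 0.0]
[-0.015, -0.001, -0.028] [0.0, 0.262, 0.0]
[-0.022, -0.001, -0.039] [0.0, 0.349, 0.0]
[-0.029, -0.001, -0.048] [0.0, 0.436, 0.0]
[-0.037, -0.001, -0.057] [0.0, 0.524, 0.0]
[-0.046, -0.001, -0.065] [0.0, 0.611, 0.0]
[-0.056, -0.001, -0.073] [0.0, 0.698, 0.0]
```

View pics/t2.png

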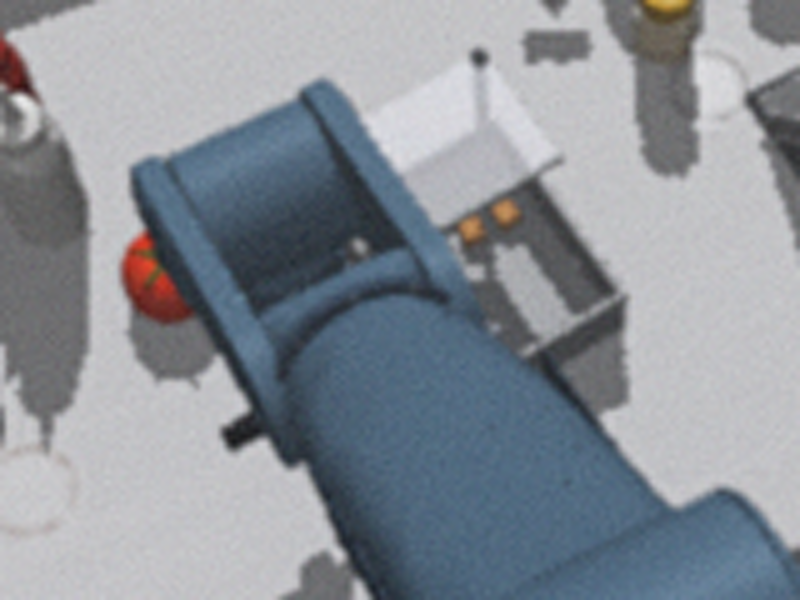

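```bash
python3 -m jog '[-0.003,-0.001,0,0,0.044,0,1, -0.005,-0.001,-0.006,0,0.087,0,1, -0.007,-0.001,-0.012,0,0.131,0,1, -0.009,-0.001,-0.018,0,0.174,0,1, -0.01,-0.001,-0.02,0,0.19,0,1, -0.011,-0.001,-0.022,0,0.205,0,1, -0.012,-0.001,-0.024,0,0.22,0,1, -0.013,-0.001,-0.025,0,0.235,0,1, -0.015,-0.001,-0.028,0,0.262,0,1, -0.018,-0.001,-0.033,0,0.305,0,1, -0.022,-0.001,-0.039,0,0.349,0,1, -0.029,-0.001,-0.048,0,0.436,0,1, -0.037,-0.001,-0.057,0,0.524,0,1, -0.046,-0.001,-0.065,0,0.611,0,1, -0.056,-0.001,-0.073,0,0.698,0,1, -0.056,-0.001,-0.073,0,0.698,0,1, -0.056,-0.001,-0.073,0,0.698,0,1, -0.056,-0.001,-0.073,0,0.698,0,1]'
cat > food.py <<'E'
from h import *
from bench import camera,spot_in
load()
def food(cams=('top','side')):
    for n in cams:
        c=camera(n)
        for t in ('nut_0','crouton_0'):
            for d in spot_in(c,t):
                q=w2pan(d['xyz'])
                if d['confidence']>.15: print(n,t,q.round(3),round(d['confidence'],2))
if __name__=='__main__': food()
E
python3 food.py
```

```text
time_s: 9.38
eef_pos: [0.513, 0.109, 0.1953]
eef_rot: [-0.263, 0.599, 0.724, 0.218]
wrist_force: [0.3, -0.1, -1.9]
opening: 0.177
grasp_force: 59.6
top nut_0 [0.111 0.187 0.051] 0.56
top nut_0 [-0.064  0.087  0.149] 0.33
side crouton_0 [0.022 0.008 0.019] 0.63
```

```bash
cat > blob.py <<'E'
from h import *
import cv2
load()
def blobs(img,n,box):
    x0,x1,y0,y1=box;a=img[y0:y1,x0:x1];hsv=cv2.cvtColor(a,cv2.COLOR_BGR2HSV)
    m=((hsv[...,1]>95)&(hsv[...,0]>5)&(hsv[...,0]<22)&(hsv[...,2]>70)).astype(np.uint8)
    k,l,st,ce=cv2.connectedComponentsWithStats(m,connectivity=4)
    for i in range(1,k):
        if st[i,4]<6: continue
        u=ce[i]+[x0,y0];q=w2pan(ray(n,u,.018))
        print(n,u.round(1),'area',st[i,4],'bbox',st[i,2:4],'hsv',np.median(hsv[l==i],axis=0),'pan',q[:2].round(3))
if __name__=='__main__':
    import sys
    from bench import camera
    if len(sys.argv)>1:
        for n,b in (('side',(200,330,160,260)),('top',(165,300,165,295))): blobs(cv2.imread(f'pics/{n}0.png'),n,b)
    for n in ('side','top'):
        print('now');c=camera(n)['frame'][:,:,::-1].copy();cv2.imwrite(f'pics/last_{n}.png',c);blobs(c,n,(200,350,100,260))
E
python3 blob.py x
```

```text
side [234.4 199.4] area 49 bbox [ 8 11] hsv [ 14. 127. 133.] pan [-0.062  0.219]
side [227.2 201.8] area 49 bbox [ 8 10] hsv [ 14. 129. 141.] pan [-0.088  0.216]
side [288.7 221.7] area 64 bbox [ 6 13] hsv [ 15.  107.  163.5] pan [0.031 0.029]
side [295.7 227. ] area 11 bbox [5 3] hsv [ 15. 108. 196.] pan [ 0.035 -0.005]
side [292.3 250.2] area 93 bbox [21 20] hsv [ 18.  99. 190.] pan [-0.029 -0.094]
top [296.5 166.2] area 21 bbox [7 4] hsv [ 20. 142. 120.] pan [ 0.108 -0.229]
top [265.8 207.2] area 17 bbox [5 5] hsv [ 15. 125. 167.] pan [ 0.029 -0.043]
top [258.8 210.8] area 17 bbox [5 5] hsv [ 14. 122. 161.] pan [ 0.031 -0.014]
top [195.3 215.7] area 38 bbox [ 9 13] hsv [  9.  160.  136.5] pan [0.138 0.185]
top [202.6 214.1] area 18 bbox [7 6] hsv [  9.5 165.5 145. ] pan [0.129 0.16 ]
top [253.3 216.7] area 15 bbox [4 5] hsv [ 15. 123. 166.] pan [0.022 0.015]
top [244.7 217.7] area 12 bbox [4 4] hsv [ 14. 118. 145.] pan [0.036 0.042]
top [200.2 219.4] area 11 bbox [3 5] hsv [  9. 163. 128.] pan [0.116 0.178]
top [218.6 264.4] area 15 bbox [4 4] hsv [ 16. 126. 160.] pan [-0.064  0.2
[... 200 characters left out ...]
4] hsv [ 16. 125. 164.] pan [-0.085  0.24 ]
now
side [288.7 221.7] area 63 bbox [ 6 13] hsv [ 15. 108. 173.] pan [0.031 0.029]
side [296.7 226.9] area 10 bbox [5 3] hsv [ 15.  107.5 202. ] pan [ 0.038 -0.006]
side [274.4 229.4] area 30 bbox [6 6] hsv [ 14.5 117.  111.5] pan [-0.026  0.014]
side [348.8 242.8] area 12 bbox [ 2 10] hsv [ 21.  127.  109.5] pan [ 0.129 -0.14 ]
side [291.9 250.1] area 83 bbox [21 20] hsv [ 18.  99. 197.] pan [-0.029 -0.094]
now
top [295.4 139.1] area 212 bbox [20 16] hsv [ 15. 114. 187.] pan [ 0.207 -0.291]
top [337.5 187.6] area 102 bbox [23  8] hsv [ 18.  121.  198.5] pan [-0.048 -0.304]
top [202.9 214.1] area 21 bbox [8 8] hsv [ 10. 174. 154.] pan [0.129 0.159]
```

Run:
```python
from h import *
o,p,r=cur();g=np.array([.464,.3005,0])
rows([(p+[0,0,.03],r),((.5,.18,.2),tool(.188,0,.25)),((.48,.26,.16),tool(.05)),(g+[0,0,.10],tool(-.008)),(g+[0,0,.04],tool(-.008)),])
```

```text
t 9.78 open 0.173
[0.019, 0.0, -0.023] [0.0, 0.0, 0.0]
[0.059, 0.0, 0.043] [-0.0, -0.448, 0.0]
[0.096, -0.004, 0.127] [-0.048, -0.697, 0.133]
[0.09, -0.012, 0.2] [-0.068, -0.696, 0.188]
[0.052, -0.012, 0.246] [-0.068, -0.696, 0.188]
```

```bash
python3 -m jog '[0.019,0,-0.023,0,0,0,1, 0.059,0,0.02,0,-0.18,0,1, 0.059,0,0.043,0,-0.36,0,1, 0.075,-0.002,0.08,-0.03,-0.53,0.07,1, 0.096,-0.004,0.127,-0.048,-0.697,0.133,1, 0.09,-0.012,0.17,-0.068,-0.696,0.188,1, 0.09,-0.012,0.2,-0.068,-0.696,0.188,1, 0.078,-0.012,0.215,-0.068,-0.696,0.188,1, 0.065,-0.012,0.23,-0.068,-0.696,0.188,1, 0.056,-0.012,0.241,-0.068,-0.696,0.188,1, 0.053,-0.012,0.245,-0.068,-0.696,0.188,1, 0.052,-0.012,0.246,-0.068,-0.696,0.188,1, 0.052,-0.012,0.246,-0.068,-0.696,0.188,1]'; python3 blob.py
```

```text
time_s: 11.4
eef_pos: [0.4652, 0.3004, 0.041]
eef_rot: [0.0, 0.71, 0.704, 0.0]
wrist_force: [0.3, -0.4, -1.3]
opening: 0.172
grasp_force: 59.6
now
side [288.8 221.7] area 63 bbox [ 6 13] hsv [ 15. 107. 169.] pan [0.031 0.028]
side [296.5 226.9] area 11 bbox [6 3] hsv [ 15. 108. 199.] pan [ 0.038 -0.005]
side [274.4 229.4] area 30 bbox [6 6] hsv [ 15.  115.  109.5] pan [-0.026  0.014]
side [348.8 242.8] area 12 bbox [ 2 10] hsv [ 20.5 128.5 106.5] pan [ 0.129 -0.14 ]
side [292.3 250.2] area 91 bbox [21 20] hsv [ 18.  99. 195.] pan [-0.029 -0.095]
now
top [294.5 140.3] area 269 bbox [20 19] hsv [ 15. 115. 177.] pan [ 0.204 -0.285]
top [297.7 162.8] area 74 bbox [11 14] hsv [ 21.  147.5 164. ] pan [ 0.117 -0.241]
top [337.4 187.5] area 99 bbox [23  8] hsv [ 18. 121. 190.] pan [-0.047 -0.304]
top [262.9 209.7] area 55 bbox [12 10] hsv [ 14. 122. 134.] pan [ 0.026 -0.029]
top [201.9 215.3] area 26 bbox [ 7 12] hsv [ 10.  165.5 141. ] pan [0.127 0.165]
top [273.1 211.7] area 10 bbox [4 4] hsv [ 12. 110.  83.] pan [-0.    -0.055]
top [253.2 216.7] area 15 bbox [5 5] hsv [ 14. 126. 166.] pan [0.022 0.015]
top [244.7 217.5] area 12 bbox [4 4] hsv [ 14. 124. 148.] pan [0.036 0.042]
top [273.  218.6] area 17 bbox [5 5] hsv [ 12. 140. 123.] pan [-0.023 -0.04 ]
top [261.5 227.3] area 14 bbox [4 4] hsv [ 12.5 117.   85. ] pan [-0.028  0.012]
```

```bash
cat >> h.py <<'E'
PADREST=np.array([.6103,-.2738,.0142])
GZ=.201
def pad(yaw,lean): return R.from_euler('z',yaw)*R.from_euler('y',-lean)
def ptool(pos,yaw,lean,gz=None):
    # TCP target for paddle origin pos (world), yaw, lean
    Q=pad(yaw,lean);return np.array(pos)+Q.apply([0,0,GZ if gz is None else gz]),Q*R.from_euler('x',np.pi)
E
python3 - <<'E'
from h import *
o,p,r=cur()
a=ptool(PADREST,.13,.61,.33);b=ptool(PADREST,.13,.61)
print(a[0].round(3),b[0].round(3))
rows([(p+[0,0,.22],r),((.43,.0,.29),a[1]),a,b])
E
```

```text
[ 0.423 -0.298  0.285] [ 0.496 -0.289  0.179]
t 11.5 open 0.177
[0.0, 0.0, -0.22] [0.0, 0.0, 0.0]
[-0.301, -0.033, -0.249] [-0.435, 0.5, 1.385]
[-0.599, -0.037, -0.244] [-0.435, 0.5, 1.385]
[-0.589, 0.036, -0.138] [-0.435, 0.5, 1.385]
```

```bash
python3 -m jog '[0,0,0.001,0,0,0,1, 0,0,0.001,0,0,0,0.5, 0,0,0.001,0,0,0,0, 0,0,0.001,0,0,0,0, 0,0,0.001,0,0,0,0, 0,0,-0.06,0,0,0,0, 0,0,-0.12,0,0,0,0, 0,0,-0.18,0,0,0,0, -0.05,-0.005,-0.22,-0.06,0.07,0.19,0, -0.1,-0.01,-0.23,-0.11,0.13,0.36,0, -0.15,-0.017,-0.235,-0.17,0.2,0.55,0, -0.2,-0.022,-0.24,-0.23,0.26,0.72,0, -0.25,-0.028,-0.245,-0.28,0.32,0.9,0, -0.301,-0.033,-0.249,-0.33,0.38,1.06,0, -0.36,-0.034,-0.249,-0.38,0.44,1.22,0, -0.42,-0.035,-0.249,-0.435,0.5,1.385,0, -0.48,-0.036,-0.247,-0.435,0.5,1.385,0, -0.54,-0.037,-0.245,-0.435,0.5,1.385,0, -0.599,-0.037,-0.244,-0.435,0.5,1.385,0, -0.599,-0.037,-0.244,-0.435,0.5,1.385,0]'
python3 - <<'E'
from h import *
import cv2,numpy as np
from bench import camera
load()
b=ptool(PADREST,.13,.61);rows([ptool(PADREST,.13,.61,.33),b])
A=[]
for n,(x0,y0) in (('side',(255,165)),('top',(300,150))):
    a=camera(n)['frame'][:,:,::-1].copy()
    for z in (.24,.195,.06,0):
        u=proj(n,PADREST+pad(.13,.61).apply([0,0,z]))[0]; cv2.circle(a,tuple(int(v*16) for v in u),12,(0,0,255),-1,shift=4)
    A.append(cv2.resize(a[y0:y0+150,x0:x0+100],None,fx=4,fy=4,interpolation=cv2.INTER_CUBIC))
cv2.imwrite('pics/p1.png',np.hstack(A))
E
```

```text
time_s: 14.0
eef_pos: [0.4221, -0.3019, 0.2834]
eef_rot: [-0.02, 0.952, 0.06, 0.298]
wrist_force: [-1.4, 0.9, -0.4]
opening: 1.002
grasp_force: 0.0
t 14.0 open 1.002
[0.002, -0.003, -0.0] [0.001, 0.003, -0.005]
[0.002, -0.004, 0.129] [0.001, 0.003, -0.005]
```

View pics/p1.png

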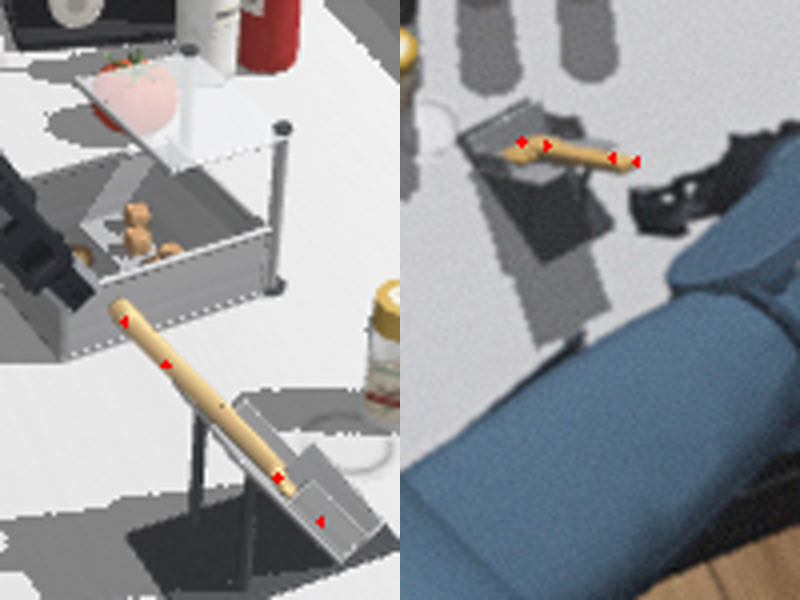

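Run:
```python
from h import *
load()
ut=np.array([632-400,163])/4+[300,150]-.4; us=np.array([117,308])/4+[255,165]-.4
tip=least_squares(lambda x:np.r_[proj('top',x)[0]-ut,proj('side',x)[0]-us],[.47,-.29,.2])
print(tip.x.round(4),tip.fun.round(2))
for lean in (.61,):
  for yaw in (.08,.13):
    Q=pad(yaw,lean);o=tip.x-Q.apply([0,0,.24]);print(yaw,'origin',o.round(4))
    for z in (.195,.12,.054,.04): print(((proj('side',o+Q.apply([0,0,z]))[0]+.4-[255,165])*4).round(0),((proj('top',o+Q.apply([0,0,z]))[0]+.4-[300,150])*4+[400,0]).round(0))
```

```text
[ 0.4719 -0.2864  0.2164] [ 0.03  0.09  0.05 -0.03]
0.08 origin [ 0.6089 -0.2754  0.0197]
[160. 352.] [610. 158.]
[226. 420.] [575. 151.]
[280. 475.] [546. 144.]
[290. 486.] [540. 143.]
0.13 origin [ 0.6082 -0.2685  0.0197]
[159. 351.] [608. 159.]
[224. 417.] [571. 152.]
[275. 469.] [541. 147.]
[286. 480.] [535. 146.]
```

```bash
sed -i 's/^PADREST=.*/PADREST=np.array([.6085,-.2715,.0197])/' h.py
python3 - <<'E'
from h import *
rows([ptool(PADREST,.115,.61,.30),ptool(PADREST,.115,.61)])
E
```

```text
t 14.1 open 1.001
[0.003, -0.005, 0.024] [-0.01, 0.002, 0.011]
[0.003, -0.004, 0.123] [-0.01, 0.002, 0.011]
```

```bash
python3 -m jog '[0.003,-0.005,0.04,-0.01,0.002,0.011,0, 0.003,-0.004,0.08,-0.01,0.002,0.011,0, 0.003,-0.004,0.11,-0.01,0.002,0.011,0, 0.003,-0.004,0.123,-0.01,0.002,0.011,0, 0.003,-0.004,0.123,-0.01,0.002,0.011,0, 0.003,-0.004,0.123,-0.01,0.002,0.011,0.5, 0.003,-0.004,0.123,-0.01,0.002,0.011,1, 0.003,-0.004,0.123,-0.01,0.002,0.011,1, 0.003,-0.004,0.123,-0.01,0.002,0.011,1, 0.003,-0.004,0.123,-0.01,0.002,0.011,1]'
```

```text
time_s: 15.35
eef_pos: [0.4945, -0.285, 0.1855]
eef_rot: [-0.016, 0.952, 0.055, 0.3]
wrist_force: [-0.9, 0.4, 1.6]
opening: 0.199
grasp_force: 60.1
```

```bash
cat > wp.py <<'E'
from h import *
import sys
# waypoints in pan frame: x,y,z,lean,dyaw ; OFF: actual tool->paddle correction
def go(*w):
    rows([ptool(pan2w(a[:3]),PAN[2]+(a[4] if len(a)>4 else 0),a[3]) for a in w])
    o,p,r=cur();print('now origin pan',w2pan(p-(r*R.from_euler('x',np.pi)).apply([0,0,GZ])).round(4))
if __name__=='__main__': go(*[[float(v) for v in s.split(',')] for s in sys.argv[1:]])
E
python3 wp.py -- -.05,-.0,.105,.66 2>/dev/null || python3 -c "
from wp import *
o,p,r=cur();rows([(p+r.apply([.006,0,-.1]),r)])
go((-.05,.02,.105,.66),(-.05,.02,.10,.66),(-.02,.027,.045,.66))"
```

```text
t 15.35 open 0.199
[0.006, -0.0, -0.1] [0.0, 0.0, 0.0]
t 15.35 open 0.199
[-0.001, -0.295, -0.097] [0.045, 0.049, -0.057]
[-0.004, -0.295, -0.093] [0.045, 0.049, -0.057]
[-0.011, -0.304, -0.031] [0.045, 0.049, -0.057]
now origin pan [-0.0234 -0.2869  0.0208]
```

```bash
python3 -m jog '[0.002,0,-0.015,0,0,0,1, 0.004,0,-0.04,0,0,0,1, 0.006,0,-0.075,0,0,0,1, 0.006,0,-0.1,0,0,0,1, 0.005,-0.03,-0.1,0,0,0,1, 0.003,-0.08,-0.1,0.01,0.01,-0.01,1, 0.002,-0.13,-0.1,0.02,0.02,-0.02,1, 0,-0.18,-0.1,0.03,0.03,-0.03,1, 0,-0.23,-0.098,0.04,0.04,-0.045,1, -0.001,-0.27,-0.097,0.045,0.049,-0.057,1, -0.001,-0.295,-0.097,0.045,0.049,-0.057,1, -0.001,-0.295,-0.097,0.045,0.049,-0.057,1]'
python3 - <<'E'
from h import *
import cv2
from bench import camera
load()
from wp import go
go((-.03,.027,.045,.66))
import blob
o,p,r=cur();Q=r*R.from_euler('x',np.pi);o0=p-Q.apply([0,0,GZ])
A=[]
for n,(x0,y0) in (('side',(235,140)),('top',(225,150))):
    a=camera(n)['frame'][:,:,::-1].copy();cv2.imwrite(f'pics/last_{n}.png',a);blob.blobs(a,n,(200,350,150,260))
    for P in ([0,0,.24],[0,.0,.06],[0,.022,0],[0,-.022,0]):
        u=proj(n,o0+Q.apply(P))[0]; cv2.circle(a,tuple(int(v*16) for v in u),12,(0,0,255),-1,shift=4)
    A.append(cv2.resize(a[y0:y0+120,x0:x0+80],None,fx=5,fy=5,interpolation=cv2.INTER_CUBIC))
cv2.imwrite('pics/p2.png',np.hstack(A))
E
```

```text
time_s: 16.85
eef_pos: [0.404, 0.0033, 0.2639]
eef_rot: [-0.03, 0.942, 0.091, 0.323]
wrist_force: [0.3, 0.3, -0.1]
opening: 0.198
grasp_force: 60.0
t 16.85 open 0.198
[-0.021, -0.005, 0.06] [-0.001, -0.0, 0.003]
now origin pan [-0.0501  0.0223  0.1051]
side [242.5 183.7] area 95 bbox [26 25] hsv [ 18. 100. 195.] pan [0.004 0.299]
side [288.8 221.7] area 62 bbox [ 6 13] hsv [ 15.  107.  172.5] pan [0.031 0.029]
side [296.5 226.9] area 11 bbox [6 3] hsv [ 15. 107. 202.] pan [ 0.038 -0.005]
side [274.4 229.4] area 30 bbox [6 6] hsv [ 14.5 115.  112. ] pan [-0.026  0.014]
side [348.9 242.6] area 11 bbox [ 2 10] hsv [ 21. 128. 110.] pan [ 0.129 -0.139]
top [296.5 163.6] area 58 bbox [10 14] hsv [ 20.5 145.5 138. ] pan [ 0.117 -0.235]
top [301.9 160. ] area 15 bbox [4 8] hsv [ 21. 143. 193.] pan [ 0.118 -0.261]
top [265.  209.4] area 34 bbox [ 7 10] hsv [ 14.  122.5 128. ] pan [ 0.023 -0.036]
top [258.6 210. ] area 16 bbox [4 5] hsv [ 15. 128. 159.] pan [ 0.034 -0.015]
top [202.8 214.2] area 20 bbox [7 8] hsv [  9. 168. 143.] pan [0.129 0.16 ]
top [273.  211.5] area 10 bbox [3 4] hsv [ 11.  120.5  83. ] pan [ 0.001 -0.055]
top [253.5 216.9] area 15 bbox [4 5] hsv [ 15. 124. 166.] pan [0.021 0.014]
top [244.8 217.5] area 11 bbox [4 4] hsv [ 14. 119. 148.] pan [0.036 0.042]
top [273.  218.5] area 16 bbox [5 4] hsv [ 12.5 134.  124. ] pan [-0.022 -0.04 ]
top [271.  228.3] area 157 bbox [30 14] hsv [ 18. 124. 192.] pan [-0.05  -0.014]
```

View pics/p2.png

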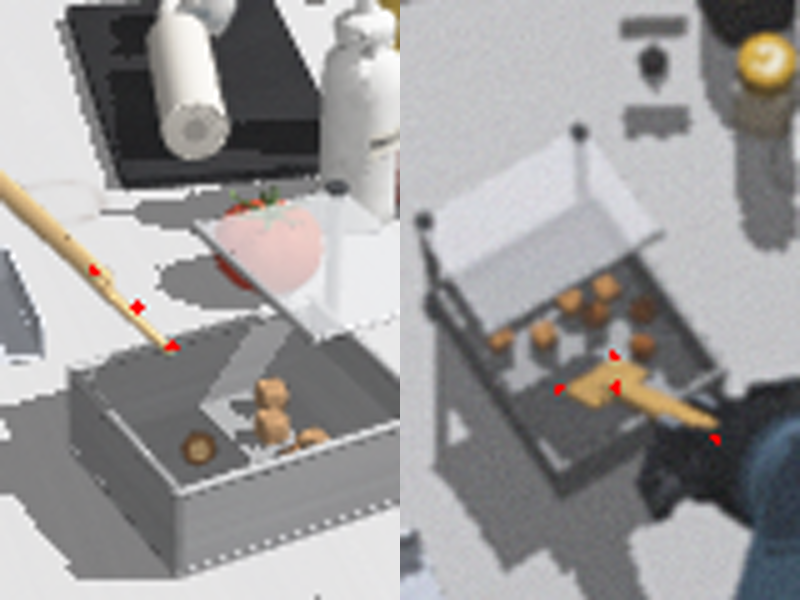

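```bash
python3 -c "
from wp import *
go((-.005,.028,.102,.66),(.0375,.028,.0466,.66),(.0535,.028,.026,.66),(.060,.028,.0175,.66),(.02,.028,.0165,.66),(-.02,.028,.0165,.66))"
```

```text
t 16.95 open 0.204
[0.034, -0.008, 0.03] [0.001, 0.0, 0.001]
[0.033, -0.008, 0.1] [0.001, 0.0, 0.001]
[0.033, -0.008, 0.126] [0.001, 0.0, 0.001]
[0.033, -0.008, 0.137] [0.001, 0.0, 0.001]
[0.001, -0.008, 0.113] [0.001, 0.0, 0.001]
[-0.031, -0.008, 0.089] [0.001, 0.0, 0.001]
now origin pan [-0.05    0.0201  0.1053]
```

```bash
python3 -m jog '[0.02,-0.004,0.015,0,0,0,1, 0.034,-0.008,0.03,0,0,0,1, 0.033,-0.008,0.06,0,0,0,1, 0.033,-0.008,0.09,0,0,0,1, 0.033,-0.008,0.11,0,0,0,1, 0.033,-0.008,0.123,0,0,0,1, 0.033,-0.008,0.13,0,0,0,1, 0.033,-0.008,0.132,0,0,0,1, 0.033,-0.008,0.132,0,0,0,1]'; python3 wp.py .06,.028,.0175,.66; python3 blob.py | grep -v "pan \[ *0.1"
```

```text
time_s: 18.08
eef_pos: [0.5085, 0.029, 0.1802]
eef_rot: [-0.03, 0.942, 0.088, 0.323]
wrist_force: [1.1, -0.8, 1.2]
opening: 0.2
grasp_force: 60.1
t 18.07 open 0.2
[-0.0, -0.0, 0.005] [0.001, -0.001, -0.001]
now origin pan [0.0575 0.0275 0.0214]
now
side [284.  206.1] area 138 bbox [31 31] hsv [ 18. 100. 141.] pan [0.061 0.11 ]
side [288.6 224.7] area 34 bbox [6 7] hsv [ 15.  107.  153.5] pan [0.023 0.015]
side [296.7 226.9] area 10 bbox [5 3] hsv [ 15.  107.  204.5] pan [ 0.038 -0.006]
side [274.4 229.4] area 30 bbox [6 6] hsv [ 14.5 117.5 113. ] pan [-0.026  0.014]
now
top [294.5 140.3] area 264 bbox [20 19] hsv [ 15. 114. 177.] pan [ 0.205 -0.285]
top [259.6 212.9] area 113 bbox [18 15] hsv [ 16. 119. 150.] pan [ 0.022 -0.012]
```

```bash
python3 -m jog '[0,0,0.002,0,0,0,1, 0,0,0.004,0,0,0,1, 0,0,0.005,0,0,0,1]'; python3 -c "
from wp import *
go((.06,.028,.017,.66),(.02,.028,.017,.66),(-.02,.028,.017,.66),(-.03,.028,.017,.66))"
```

```text
time_s: 18.55
eef_pos: [0.5115, 0.0304, 0.1765]
eef_rot: [-0.031, 0.942, 0.089, 0.323]
wrist_force: [-23.8, -3.4, 29.6]
opening: 0.203
grasp_force: 64.9
t 18.55 open 0.203
[-0.001, 0.001, 0.0] [-0.0, -0.001, 0.001]
[-0.032, 0.001, -0.024] [-0.0, -0.001, 0.001]
[-0.064, 0.0, -0.049] [-0.0, -0.001, 0.001]
[-0.072, 0.0, -0.055] [-0.0, -0.001, 0.001]
now origin pan [0.0607 0.0286 0.0178]
```

```bash
python3 -m jog '[-0.004,0,-0.007,0,0,0,1, -0.01,0,-0.011,0,0,0,1, -0.012,0,-0.012,0,0,0,1]'; python3 -c "
from wp import *
go((.04,.028,.017,.66),(.02,.028,.018,.66),(-.02,.028,.018,.66),(-.03,.028,.018,.66))"
```

```text
time_s: 18.92
eef_pos: [0.4936, 0.0275, 0.177]
eef_rot: [-0.031, 0.942, 0.089, 0.322]
wrist_force: [1.2, -0.0, 0.3]
opening: 0.204
grasp_force: 59.9
t 18.93 open 0.204
[-0.003, 0.001, -0.001] [-0.001, 0.001, -0.001]
[-0.018, 0.001, -0.014] [-0.001, 0.001, -0.001]
[-0.049, 0.001, -0.038] [-0.001, 0.001, -0.001]
[-0.057, 0.001, -0.044] [-0.001, 0.001, -0.001]
now origin pan [0.0422 0.0292 0.018 ]
```

```bash
python3 -m jog '[-0.01,0,-0.006,0,0,0,1, -0.018,0.001,-0.013,0,0,0,1, -0.027,0.001,-0.02,0,0,0,1, -0.036,0.001,-0.027,0,0,0,1, -0.045,0.001,-0.034,0,0,0,1, -0.052,0.001,-0.04,0,0,0,1, -0.057,0.001,-0.044,0,0,0,1, -0.057,0.001,-0.044,0,0,0,1]'; python3 wp.py .0,.028,.0175,.66; python3 blob.py | grep -v "pan \[ *0.1"
```

```text
time_s: 19.92
eef_pos: [0.4241, 0.0123, 0.1781]
eef_rot: [-0.03, 0.942, 0.088, 0.323]
wrist_force: [2.2, 0.2, 0.4]
opening: 0.201
grasp_force: 60.0
t 19.93 open 0.201
[0.022, -0.001, 0.019] [0.001, -0.001, -0.001]
now origin pan [-0.0286  0.0268  0.0194]
now
side [252.  207.8] area 85 bbox [27 22] hsv [ 18.  99. 194.] pan [-0.033  0.148]
side [269.2 227.1] area 111 bbox [16 15] hsv [ 15. 105. 119.] pan [-0.034  0.031]
side [296.7 226.9] area 10 bbox [5 3] hsv [ 15. 107. 202.] pan [ 0.038 -0.006]
now
top [294.5 140.3] area 271 bbox [20 19] hsv [ 15. 115. 173.] pan [ 0.205 -0.285]
top [262.7 209.7] area 56 bbox [13 10] hsv [ 14.  121.  130.5] pan [ 0.027 -0.028]
top [272. 212.] area 7 bbox [3 3] hsv [ 12. 105.  87.] pan [ 0.001 -0.051]
top [273.2 219. ] area 19 bbox [5 5] hsv [ 12. 130. 116.] pan [-0.024 -0.04 ]
top [266.9 233.4] area 153 bbox [26 17] hsv [ 18. 122. 175.] pan [-0.058  0.009]
top [256.2 229.6] area 9 bbox [5 4] hsv [ 18. 101.  90.] pan [-0.025  0.032]
```

```bash
python3 -m jog '[0.003,0,-0.03,0,0,0,1, 0.003,0,-0.07,0,0,0,1, 0.003,0,-0.11,0,0,0,1, 0.003,0,-0.11,0,0,0,1]'; python3 blob.py | grep -v "pan \[ *0.1"; python3 -c "
from wp import *
go((-.088,-.040,.072,.66),(-.046,-.04,.0185,.66),(.025,-.04,.0185,.66))"
```

```text
time_s: 20.52
eef_pos: [0.3796, -0.0042, 0.2645]
eef_rot: [-0.032, 0.944, 0.089, 0.317]
wrist_force: [0.2, -0.3, -0.6]
opening: 0.201
grasp_force: 60.0
now
side [234.6 184.7] area 103 bbox [29 24] hsv [ 18.  99. 193.] pan [-0.022  0.305]
side [270.3 228.1] area 90 bbox [17 10] hsv [ 15. 107. 114.] pan [-0.033  0.025]
side [296.7 226.9] area 10 bbox [5 3] hsv [ 15. 108. 202.] pan [ 0.038 -0.006]
now
top [294.4 140.3] area 264 bbox [20 19] hsv [ 15.  116.  173.5] pan [ 0.205 -0.285]
top [263.  209.7] area 54 bbox [12 10] hsv [ 14.  122.  133.5] pan [ 0.026 -0.029]
top [272.9 211.6] area 12 bbox [4 4] hsv [ 11.  113.5  83.5] pan [ 0.001 -0.055]
top [273.1 218.7] area 18 bbox [5 5] hsv [ 12.5 132.5 121. ] pan [-0.023 -0.04 ]
top [258.2 226.6] area 13 bbox [4 4] hsv [ 14. 108. 104.] pan [-0.02  0.02]
top [275.1 233. ] area 191 bbox [33 18] hsv [ 18. 124. 196.] pan [-0.072 -0.016]
top [257.3 235.5] area 14 bbox [4 4] hsv [ 14.  115.5 100. ] pan [-0.046  0.041]
t 20.62 open 0.2
[-0.029, 0.061, 0.017] [-0.007, 0.012, -0.001]
[-0.027, 0.061, 0.085] [-0.007, 0.012, -0.001]
[0.029, 0.062, 0.128] [-0.007, 0.012, -0.001]
now origin pan [-0.0778  0.0221  0.1019]
```

```bash
python3 -m jog '[0,0.03,0,0,0.01,0,1, -0.02,0.061,0.005,-0.007,0.012,0,1, -0.029,0.061,0.03,-0.007,0.012,0,1, -0.027,0.061,0.06,-0.007,0.012,0,1, -0.027,0.061,0.078,-0.007,0.012,0,1, -0.027,0.061,0.083,-0.007,0.012,0,1, -0.027,0.061,0.083,-0.007,0.012,0,1]'; python3 blob.py | grep -v "pan \[ *0.1"; python3 -c "
from wp import *
go((-.046,-.040,.0185,.66),(.0,-.04,.0185,.66),(.025,-.04,.0185,.66))"
```

```text
time_s: 21.5
eef_pos: [0.4185, -0.056, 0.1799]
eef_rot: [-0.031, 0.942, 0.089, 0.322]
wrist_force: [-0.3, 0.5, -0.7]
opening: 0.203
grasp_force: 60.1
now
side [259.6 222.7] area 116 bbox [29 23] hsv [ 18. 100. 184.] pan [-0.049  0.064]
side [275.5 228.1] area 39 bbox [7 8] hsv [ 15. 105. 124.] pan [-0.02   0.018]
side [296.7 226.9] area 10 bbox [5 3] hsv [ 15. 107. 203.] pan [ 0.038 -0.006]
now
top [294.5 140.2] area 266 bbox [20 18] hsv [ 15. 115. 171.] pan [ 0.205 -0.285]
top [263.  209.7] area 55 bbox [12 10] hsv [ 14. 123. 131.] pan [ 0.026 -0.029]
top [273.1 211.6] area 11 bbox [3 4] hsv [ 11. 107.  79.] pan [ 0.    -0.055]
top [283.8 224.6] area 191 bbox [32 18] hsv [ 18. 124. 188.] pan [-0.062 -0.059]
top [258.2 226.5] area 13 bbox [4 4] hsv [ 14. 113.  98.] pan [-0.019  0.021]
top [263.6 231.1] area 11 bbox [4 3] hsv [ 11. 115.  81.] pan [-0.044  0.014]
top [257.3 235.5] area 14 bbox [4 4] hsv [ 13.5 107.5  97. ] pan [-0.046  0.041]
t 21.6 open 0.201
[-0.002, 0.0, 0.003] [0.001, -0.001, 0.0]
[0.035, 0.0, 0.032] [0.001, -0.001, 0.0]
[0.054, 0.0, 0.047] [0.001, -0.001, 0.0]
now origin pan [-0.0466 -0.0401  0.0223]
```

```bash
python3 -m jog '[0,0,0.003,0,0,0,1, 0.008,0,0.01,0,0,0,1, 0.016,0,0.017,0,0,0,1, 0.024,0,0.023,0,0,0,1, 0.032,0,0.029,0,0,0,1, 0.04,0,0.035,0,0,0,1, 0.048,0,0.041,0,0,0,1, 0.054,0,0.046,0,0,0,1, 0.054,0,0.046,0,0,0,1]'; python3 blob.py | grep -v "pan \[ *0.1"; python3 wp.py .025,-.04,.0185,.66
```

```text
time_s: 22.72
eef_pos: [0.4891, -0.044, 0.178]
eef_rot: [-0.03, 0.942, 0.089, 0.323]
wrist_force: [0.2, 0.9, 2.8]
opening: 0.204
grasp_force: 60.5
now
side [282.2 214. ] area 85 bbox [27 21] hsv [ 18.  99. 188.] pan [0.034 0.074]
side [270.2 228.1] area 91 bbox [17 10] hsv [ 15. 106. 116.] pan [-0.033  0.025]
side [300.8 225.3] area 6 bbox [4 2] hsv [ 16.  103.5 223. ] pan [ 0.053 -0.004]
now
top [294.5 140.2] area 268 bbox [20 19] hsv [ 15.  115.  172.5] pan [ 0.205 -0.285]
top [274.1 209. ] area 135 bbox [28 15] hsv [ 18. 121. 183.] pan [ 0.007 -0.064]
top [260.1 209.7] area 18 bbox [8 4] hsv [ 14.  111.5  86. ] pan [ 0.032 -0.02 ]
top [270.4 215.9] area 10 bbox [4 4] hsv [ 11.5 111.   79.5] pan [-0.009 -0.038]
top [257.9 226.4] area 11 bbox [3 4] hsv [ 14. 113.  99.] pan [-0.018  0.021]
top [263.6 231.4] area 13 bbox [4 4] hsv [ 12. 119.  81.] pan [-0.045  0.014]
top [257.4 235.4] area 13 bbox [4 4] hsv [ 15. 110.  97.] pan [-0.046  0.041]
t 22.82 open 0.204
[0.0, -0.0, 0.001] [0.001, -0.002, -0.0]
now origin pan [ 0.0246 -0.0407  0.0194]
```

```bash
python3 -m jog '[0,0,-0.03,0,0,0,1, 0,0,-0.08,0,0,0,1, 0,0,-0.12,0,0,0,1, -0.02,0,-0.14,0,0,0,1, -0.04,0,-0.16,0,0,0,1]'; python3 blob.py | grep -v "pan \[ *0.1"; python3 -c "
import cv2,numpy as np
a=cv2.imread('pics/last_top.png')[185:255,225:305];b=cv2.imread('pics/last_side.png')[175:245,245:325]
cv2.imwrite('pics/f1.png',np.hstack([cv2.resize(i,None,fx=5,fy=5,interpolation=cv2.INTER_CUBIC) for i in (a,b)]))"; python3 wp.py 0,-.04,.1,.66
```

```text
time_s: 23.45
eef_pos: [0.3602, -0.0676, 0.2783]
eef_rot: [-0.032, 0.942, 0.089, 0.322]
wrist_force: [-25.6, 8.1, 21.6]
opening: 0.199
grasp_force: 60.2
now
side [234.2 192.7] area 109 bbox [31 22] hsv [ 18.  99. 194.] pan [-0.045  0.258]
side [270.3 228.1] area 90 bbox [17 10] hsv [ 15.  107.  114.5] pan [-0.033  0.025]
side [299.4 225.9] area 17 bbox [6 4] hsv [ 15. 108. 203.] pan [ 0.048 -0.005]
side [288.8 230.3] area 6 bbox [5 2] hsv [ 13.  121.5 138. ] pan [ 0.009 -0.01 ]
now
top [294.4 140.2] area 264 bbox [20 19] hsv [ 15.  115.  170.5] pan [ 0.205 -0.285]
top [265.8 206.9] area 19 bbox [5 5] hsv [ 15. 123. 161.] pan [ 0.03  -0.043]
top [271.4 209.2] area 10 bbox [4 4] hsv [ 12.  110.5  84. ] pan [ 0.011 -0.055]
top [264.5 214.7] area 14 bbox [4 4] hsv [ 12.  117.5 106. ] pan [ 0.007 -0.023]
top [270.5 215.3] area 14 bbox [4 4] hsv [ 12.  132.5 119. ] pan [-0.007 -0.04 ]
top [296.1 228.8] area 201 bbox [36 18] hsv [ 18. 125. 198.] pan [-0.1   -0.087]
top [258.2 226.5] area 13 bbox [4 4] hsv [ 14. 109. 100.] pan [-0.019  0.02 ]
top [263.7 231.2] area 12 bbox [4 4] hsv [ 12.  116.5  82. ] pan [-0.045  0.014]
top [257.4 235.4] area 13 bbox [4 4] hsv [ 13. 110. 100.] pan [-0.046  0.041]
t 23.55 open 0.194
[0.074, -0.002, 0.08] [0.0, 0.003, -0.008]
now origin pan [-0.1077 -0.0413  0.1176]
```

```bash
python3 -c "
from wp import *
go((-.06,-.040,.07,.66),(-.035,-.04,.019,.66),(-.035,-.04,.016,.66))"
```

```text
t 23.55 open 0.194
[0.008, -0.001, 0.067] [0.0, 0.003, -0.008]
[-0.003, -0.001, 0.123] [0.0, 0.003, -0.008]
[-0.005, -0.001, 0.125] [0.0, 0.003, -0.008]
now origin pan [-0.1077 -0.0413  0.1176]
```

View pics/f1.png

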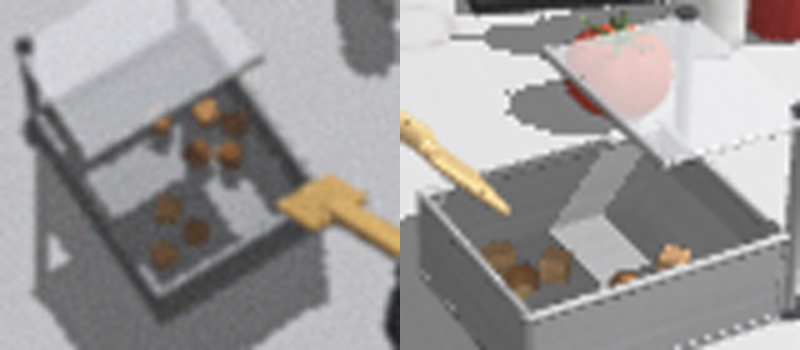

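```bash
python3 -m jog '[0.004,0,0.02,0,0,0,1, 0.008,-0.001,0.05,0,0,-0.004,1, 0.005,-0.001,0.08,0,0.003,-0.008,1, 0,-0.001,0.105,0,0.003,-0.008,1, -0.003,-0.001,0.118,0,0.003,-0.008,1, -0.003,-0.001,0.123,0,0.003,-0.008,1, -0.003,-0.001,0.123,0,0.003,-0.008,1, -0.005,-0.001,0.125,0,0.003,-0.008,1, -0.005,-0.001,0.125,0,0.003,-0.008,1]'; python3 -c "
from wp import *
go((-.035,-.04,.014,.66))"
```

```text
time_s: 24.68
eef_pos: [0.4327, -0.0539, 0.1778]
eef_rot: [-0.029, 0.941, 0.092, 0.325]
wrist_force: [-0.5, 0.8, -0.5]
opening: 0.202
grasp_force: 60.1
t 24.68 open 0.202
[-0.005, 0.0, 0.002] [0.001, -0.004, 0.008]
now origin pan [-0.0319 -0.0398  0.0195]
```

```bash
python3 -m jog '[-0.001,0,0.002,0,0,0,1, -0.002,0,0.003,0,0,0,1, -0.002,0,0.003,0,0,0,1]';python3 -m jog '[-0.001,0,0.001,0,0,0,1, -0.001,0,0.002,0,0,0,1, -0.001,0,0.002,0,0,0,1]'; python3 wp.py .028,-.04,.016,.66
```

```text
time_s: 25.05
eef_pos: [0.4332, -0.0539, 0.1742]
eef_rot: [-0.029, 0.941, 0.092, 0.325]
wrist_force: [-0.7, 0.4, 3.0]
opening: 0.202
grasp_force: 60.5
time_s: 25.42
eef_pos: [0.4344, -0.0543, 0.173]
eef_rot: [-0.028, 0.941, 0.092, 0.326]
wrist_force: [-3.8, -0.6, 8.1]
opening: 0.2
grasp_force: 61.4
t 25.43 open 0.2
[0.047, 0.0, 0.035] [0.002, -0.006, 0.008]
now origin pan [-0.0301 -0.0407  0.015 ]
```

```bash
python3 -m jog '[0.001,0,-0.001,0,0,0,1, 0.009,0,0.005,0,0,0,1, 0.017,0,0.011,0,0,0,1, 0.025,0,0.018,0,0,0,1, 0.033,0,0.024,0,0,0,1, 0.041,0,0.03,0,0,0,1, 0.046,0,0.034,0,0,0,1, 0.05,0,0.037,0,0,0,1, 0.05,0,0.037,0,0,0,1]'; python3 blob.py | grep -v "pan \[ *0.1"; python3 wp.py .028,-.04,.016,.66
```

```text
time_s: 26.55
eef_pos: [0.4948, -0.0415, 0.1735]
eef_rot: [-0.029, 0.941, 0.092, 0.325]
wrist_force: [0.3, -0.3, 4.4]
opening: 0.203
grasp_force: 60.7
now
side [284.6 213.1] area 94 bbox [27 18] hsv [ 18.   99.  174.5] pan [0.043 0.075]
side [298.8 225.6] area 14 bbox [5 5] hsv [ 16.  102.  165.5] pan [ 0.047 -0.003]
side [270.2 228.1] area 91 bbox [17 10] hsv [ 15. 106. 117.] pan [-0.033  0.025]
side [292.9 228.4] area 7 bbox [5 2] hsv [ 14. 126. 103.] pan [ 0.024 -0.007]
now
top [294.4 140.3] area 268 bbox [20 19] hsv [ 15. 115. 172.] pan [ 0.205 -0.285]
top [275.  209.1] area 107 bbox [26 16] hsv [ 18. 121. 181.] pan [ 0.005 -0.066]
top [264.3 212.4] area 24 bbox [10  4] hsv [ 13. 111.  87.] pan [ 0.015 -0.027]
top [258.3 226.5] area 14 bbox [4 4] hsv [ 14. 113.  98.] pan [-0.019  0.02 ]
top [263.7 231.2] area 12 bbox [4 4] hsv [ 12.  118.5  81.5] pan [-0.045  0.014]
top [257.4 235.4] area 13 bbox [4 4] hsv [ 15. 114.  98.] pan [-0.046  0.041]
t 26.65 open 0.204
[-0.001, 0.001, -0.003] [0.001, -0.004, 0.008]
now origin pan [ 0.031  -0.0392  0.0152]
```

Now withdraw along the handle and look.

```bash
python3 -m jog '[0,0,-0.02,0,0,0,1, 0,0,-0.05,0,0,0,1, 0,0,-0.09,0,0,0,1, 0,0,-0.125,0,0,0,1, -0.02,0,-0.145,0,0,0,1, -0.03,0,-0.15,0,0,0,1, -0.03,0,-0.15,0,0,0,1]'; python3 blob.py | grep -v "pan \[ *0.1"; python3 wp.py .028,-.04,.016,.66
```

```text
time_s: 27.52
eef_pos: [0.3796, -0.0637, 0.2719]
eef_rot: [-0.029, 0.941, 0.091, 0.324]
wrist_force: [0.1, 0.0, -0.5]
opening: 0.202
grasp_force: 60.3
now
side [243.3 192.2] area 112 bbox [35 24] hsv [ 18.  99. 196.] pan [-0.017  0.247]
side [270.3 228.1] area 90 bbox [17 10] hsv [ 14.5 107.  115. ] pan [-0.033  0.025]
side [299.4 225.9] area 17 bbox [6 4] hsv [ 15. 107. 204.] pan [ 0.048 -0.005]
side [292.9 228.4] area 7 bbox [5 2] hsv [ 14. 126. 101.] pan [ 0.024 -0.007]
now
top [294.4 140.2] area 266 bbox [20 19] hsv [ 15. 116. 172.] pan [ 0.205 -0.285]
top [266.3 206. ] area 23 bbox [10  5] hsv [ 13. 114.  96.] pan [ 0.032 -0.047]
top [265.  211.9] area 28 bbox [10  5] hsv [ 14.  125.  109.5] pan [ 0.015 -0.03 ]
top [291.1 222.2] area 218 bbox [36 21] hsv [ 18. 124. 201.] pan [-0.069 -0.086]
top [258.2 226.5] area 13 bbox [4 4] hsv [ 14. 112.  98.] pan [-0.019  0.021]
top [263.5 231.2] area 11 bbox [4 4] hsv [ 11. 120.  83.] pan [-0.044  0.014]
top [257.4 235.4] area 13 bbox [4 4] hsv [ 14. 111.  99.] pan [-0.046  0.041]
t 27.62 open 0.202
[0.03, 0.001, 0.147] [0.0, -0.003, 0.007]
now origin pan [-0.0854 -0.0391  0.114 ]
```

```bash
python3 -c "
from h import *;import cv2;load()
for u in [(262.5,211.5),(267.5,212.3),(264,206),(269,206)]: print(u,w2pan(ray('top',u,.018)).round(3))
a=cv2.imread('pics/last_top.png');h=cv2.cvtColor(a,cv2.COLOR_BGR2HSV)
for y in range(201,216): print(y,' '.join('%3d/%3d'%(h[y,x,1],h[y,x,2]) if h[y,x,1]>80 else '   .   ' for x in range(258,276)))"
```

```text
(262.5, 211.5) [ 0.021 -0.024  0.018]
(267.5, 212.3) [ 0.009 -0.037  0.018]
(264, 206) [ 0.037 -0.04   0.018]
(269, 206) [ 0.027 -0.055  0.018]
201    .       .       .       .       .       .       .       .       .       .       .       .       .       .       .       .       .       .   
202    .       .       .       .       .       .       .       .       .       .       .       .       .       .       .       .       .       .   
203    .       .       .       .       .       .       .       .       .       .       .       .       .       .       .       .       .       .   
204    .       .       .       .       .       .       .       .       .       .     93/ 77 103/ 79  82/ 87    .       .       .       .       .   
205    .       .       .       .       .       .    114/156 126/152 112/107 112/ 98 123/ 91 120/ 83 112/ 89  91/ 92    .       .       .       .   
206    .       .       .       .       .    117/126 136/171 131/168  95/107 123/ 87 125/ 96 123/ 83 103/ 84  96/ 85    .       .       .       .   
207    .       .       .       .    107/ 95 126/111 122/146 112/139 
[... 560 characters left out ...]
101/ 86  89/100  89/123  95/107 146/115 151/133 137/134 134/116    .       .       .       .       .       .   
212    .     90/ 99 126/109 124/ 97 130/ 86 114/107 116/125 107/ 98 144/ 99 132/114 120/123 113/120    .       .       .       .       .       .   
213    .       .    116/ 99 126/ 87 114/ 85  97/ 92  88/ 98    .     95/ 91 129/103 108/111 104/110    .       .       .       .       .       .   
214    .       .     81/ 91 113/ 86 109/ 82    .       .       .       .       .       .       .       .       .       .       .       .       .   
215    .       .       .       .       .       .       .       .       .       .       .       .       .       .       .       .       .       .
```

```bash
python3 -c "
from h import *
G=np.array([.4945,-.285,.1855]);Q=R.from_quat([.952,.055,.3,-.016])
f=lambda *v:(G+Q.apply(v),Q)
print(f(.008,0,-.1)[0])
rows([f(.008,0,-.1),f(.007,0,-.08),f(.005,0,-.04),f(.002,0,-.008),f(.001,0,-.002)])"
```

```text
[ 0.44404334 -0.29058776  0.27202689]
t 27.62 open 0.202
[0.014, 0.235, 0.013] [-0.045, -0.053, 0.064]
[0.012, 0.236, 0.033] [-0.045, -0.053, 0.064]
[0.008, 0.238, 0.072] [-0.045, -0.053, 0.064]
[0.003, 0.239, 0.104] [-0.045, -0.053, 0.064]
[0.002, 0.239, 0.11] [-0.045, -0.053, 0.064]
```

```bash
python3 -m jog '[0.003,0.03,-0.005,-0.01,-0.01,0.01,1, 0.008,0.08,-0.005,-0.02,-0.02,0.03,1, 0.012,0.13,0,-0.035,-0.04,0.05,1, 0.014,0.18,0.005,-0.045,-0.053,0.064,1, 0.014,0.22,0.01,-0.045,-0.053,0.064,1, 0.014,0.235,0.013,-0.045,-0.053,0.064,1, 0.014,0.235,0.013,-0.045,-0.053,0.064,1, 0.012,0.236,0.033,-0.045,-0.053,0.064,1, 0.01,0.237,0.055,-0.045,-0.053,0.064,1, 0.008,0.238,0.075,-0.045,-0.053,0.064,1, 0.006,0.239,0.09,-0.045,-0.053,0.064,1, 0.004,0.239,0.1,-0.045,-0.053,0.064,1, 0.003,0.239,0.106,-0.045,-0.053,0.064,1, 0.003,0.239,0.108,-0.045,-0.053,0.064,1, 0.003,0.239,0.108,-0.045,-0.053,0.064,1]'; python3 -c "
from h import *
G=np.array([.4945,-.285,.1855]);Q=R.from_quat([.952,.055,.3,-.016])
rows([(G,Q)])"
```

```text
time_s: 29.5
eef_pos: [0.4942, -0.2853, 0.1913]
eef_rot: [-0.016, 0.952, 0.056, 0.3]
wrist_force: [-0.2, -0.4, -1.0]
opening: 0.196
grasp_force: 60.4
t 29.5 open 0.196
[-0.003, -0.0, 0.005] [0.0, -0.001, 0.001]
```

Settle the last millimetres, then open and withdraw along the handle.

```bash
python3 -m jog '[-0.001,0,0.002,0,0,0,1, -0.002,0,0.004,0,0,0,1, -0.002,0,0.004,0,0,0,1]'; python3 -m jog '[0,0,0,0,0,0,0.8, 0,0,0,0,0,0,0.5, 0,0,0,0,0,0,0.2, 0,0,0,0,0,0,0, 0,0,0,0,0,0,0, 0,0,0,0,0,0,0, 0,0,-0.01,0,0,0,0, 0,0,-0.04,0,0,0,0, 0,0,-0.08,0,0,0,0, 0,0,-0.13,0,0,0,0, 0,0,-0.17,0,0,0,0, 0,0,-0.17,0,0,0,0, 0,0,-0.17,0,0,0,0]'; python3 blob.py | grep -v "pan \[ *0.1"; python3 -c "
from h import *;import cv2;load()
a=cv2.imread('pics/side0.png').astype(int);b=cv2.imread('pics/last_side.png').astype(int)
for nm,(x0,x1,y0,y1) in dict(rest=(275,365,235,325),scoop=(212,250,165,220),tin=(260,310,335,395),jar=(345,370,230,275)).items():
    d=abs(a-b)[y0:y1,x0:x1].max(2)>50;print(nm,d.sum(),d.size,np.argwhere(d).mean(0) if d.any() else '')
A=cv2.imread('pics/last_side.png')[235:325,275:365];h=cv2.cvtColor(A,cv2.COLOR_BGR2HSV)
for f in ('side0','last_side'):
  h=cv2.cvtColor(cv2.imread('pics/%s.png'%f)[235:325,275:365],cv2.COLOR_BGR2HSV);m=(h[...,1]>90)&(h[...,0]<28)&(h[...,0]>10);p=np.argwhere(m);print(f,m.sum(),p.min(0),p.max(0),p.mean(0))
"
```

```text
time_s: 29.88
eef_pos: [0.4947, -0.285, 0.1864]
eef_rot: [-0.016, 0.952, 0.055, 0.3]
wrist_force: [0.4, -0.5, -0.5]
opening: 0.202
grasp_force: 60.4
time_s: 31.5
eef_pos: [0.3977, -0.2957, 0.3256]
eef_rot: [-0.016, 0.952, 0.055, 0.3]
wrist_force: [0.0, 0.5, -0.5]
opening: 0.999
grasp_force: 0.0
now
side [270.3 228. ] area 89 bbox [17 10] hsv [ 15. 106. 118.] pan [-0.033  0.025]
side [299.4 225.9] area 17 bbox [6 4] hsv [ 15. 106. 209.] pan [ 0.048 -0.005]
side [292.9 228.4] area 7 bbox [5 2] hsv [ 13. 126. 103.] pan [ 0.024 -0.007]
side [283.2 255.6] area 42 bbox [14 10] hsv [ 18.  99. 193.] pan [-0.062 -0.103]
now
top [294.5 140.3] area 268 bbox [20 19] hsv [ 15.  114.  180.5] pan [ 0.205 -0.285]
top [336.1 182.8] area 162 bbox [26 16] hsv [ 19. 121. 210.] pan [-0.029 -0.311]
top [266. 206.] area 21 bbox [9 4] hsv [ 14. 116. 104.] pan [ 0.032 -0.046]
top [265.  211.9] area 26 bbox [10  5] hsv [ 13. 121. 119.] pan [ 0.015 -0.03 ]
top [258.  226.5] area 12 bbox [3 4] hsv [ 14.  109.5 106. ] pan [-0.019  0.021]
top [263.6 231.4] area 13 bbox [4 4] hsv [ 11. 109.  86.] pan [-0.045  0.014]
top [257.5 235.3] area 14 bbox [4 4] hsv [ 14. 110. 100.] pan [-0.046  0.04 ]
rest 610 8100 [30.25901639 31.63770492]
scoop 1044 2090 [23.55363985 18.86302682]
tin 0 3000 
jar 0 1125 
side0 469 [0 8] [53 89] [20.24733475 50.00852878]
last_side 428 [0 2] [56 89] [22.86915888 53.75233645]
```

```bash
python3 -m jog '[-0.05,0,-0.05,0,0,0,0, -0.1,0,-0.08,0,0,0,0, -0.1,0,-0.08,0,0,0,0]'
cat > pc.py <<'E'
from h import *;import cv2;load()
from bench import camera
for n,x0,x1,y0,y1 in (('side',275,340,225,330),('top',315,365,175,205)):
  c=camera(n)['frame'][:,:,::-1].copy();cv2.imwrite(f'pics/last_{n}.png',c)
  for nm,im in (('old',cv2.imread(f'pics/{n}0.png')),('new',c)):
    h=cv2.cvtColor(im[y0:y1,x0:x1],cv2.COLOR_BGR2HSV);m=((h[...,1]>75)&(h[...,0]<28)&(h[...,0]>10)&(h[...,2]>90)).astype(np.uint8)
    k,l,s,ce=cv2.connectedComponentsWithStats(m);i=1+s[1:,4].argmax();p=np.argwhere(l==i)[:,::-1]+[x0,y0]
    mu=p.mean(0);u,sv,vt=np.linalg.svd(p-mu,full_matrices=False);t=(p-mu)@vt[0];d=vt[0]*np.sign(vt[0][0])
    t=(p-mu)@d;print(n,nm,len(p),mu.round(1),'ends',(mu+d*t.min()).round(1),(mu+d*t.max()).round(1),'bbox',s[i,:4])
E
python3 pc.py; python3 -c "
from bench import *;c=camera('side')
for n in ('scoop','paddle'): print(n,spot_in(c,n)[:1])
c=camera('top')
for n in ('scoop','paddle','tomato_a'): print(n,spot_in(c,n)[:1])"
```

```text
time_s: 31.98
eef_pos: [0.2681, -0.312, 0.3329]
eef_rot: [-0.016, 0.952, 0.052, 0.3]
wrist_force: [0.0, -1.0, 0.6]
opening: 0.997
grasp_force: 0.0
side old 317 [304.6 262.7] ends [283.3 240.7] [328.1 286.9] bbox [ 7 15 47 49]
side new 425 [308.4 267.9] ends [276.9 251.2] [340.6 285. ] bbox [ 2 25 63 39]
top old 144 [340.9 188. ] ends [326.1 186.1] [358.  190.1] bbox [11  9 33  9]
top new 238 [340.8 185.4] ends [324.4 177.1] [361.2 195.6] bbox [ 8  1 39 22]
scoop [{'xyz': [0.4612, 0.2401, 0.0053], 'confidence': 0.78}]
paddle [{'xyz': [0.5309, -0.2861, 0.1234], 'confidence': 0.6}]
scoop [{'xyz': [0.4666, 0.2538, 0.013], 'confidence': 0.65}]
paddle [{'xyz': [0.5543, -0.2754, 0.1179], 'confidence': 0.55}]
tomato_a [{'xyz': [0.6502, 0.2192, 0.0481], 'confidence': 0.72}]
```

```bash
sed -i "s/275,340,225,330/262,370,236,330/; s/315,365,175,205/300,375,165,215/; s/print(n,nm,len(p)/print(n,nm,s[i,:4],len(p)/" pc.py
cat >> pc.py <<'E'
  w=[]
  for y in range(y1-y0):
    xs=np.where(l[y]==i)[0]
    if len(xs): w.append((y+y0,xs.min()+x0,xs.max()+x0))
  print(w)
E
python3 pc.py
```

```text
side old [20  4 47 49] 317 [304.6 262.7] ends [283.3 240.7] [328.1 286.9] bbox [20  4 47 49]
side new [15 14 71 42] 460 [310.9 269.4] ends [277. 251.] [347.9 289.4] bbox [15 14 71 42]
[(250, np.int64(278), np.int64(281)), (251, np.int64(277), np.int64(283)), (252, np.int64(277), np.int64(284)), (253, np.int64(277), np.int64(286)), (254, np.int64(278), np.int64(288)), (255, np.int64(279), np.int64(290)), (256, np.int64(279), np.int64(292)), (257, np.int64(281), np.int64(294)), (258, np.int64(283), np.int64(295)), (259, np.int64(285), np.int64(297)), (260, np.int64(287), np.int64(299)), (261, np.int64(289), np.int64(301)), (262, np.int64(291), np.int64(303)), (263, np.int64(293), np.int64(305)), (264, np.int64(295), np.int64(307)), (265, np.int64(297), np.int64(309)), (266, np.int64(299), np.int64(311)), (267, np.int64(301), np.int64(314)), (268, np.int64(303), np.int64(315)), (269, np.int64(304), np.int64(317)), (270, np.int64(306), np.int64(319)), (271, np.int64(309), np.int64(321)), (272, np.int64(311), np.int64(322)), (273, np.int64(313), np.int64(324)), (274, np.int64(315), np.int
[... 937 characters left out ...]
79, np.int64(325), np.int64(339)), (180, np.int64(323), np.int64(340)), (181, np.int64(323), np.int64(340)), (182, np.int64(324), np.int64(341)), (183, np.int64(326), np.int64(343)), (184, np.int64(327), np.int64(344)), (185, np.int64(329), np.int64(345)), (186, np.int64(338), np.int64(347)), (187, np.int64(340), np.int64(349)), (188, np.int64(342), np.int64(351)), (189, np.int64(343), np.int64(352)), (190, np.int64(346), np.int64(354)), (191, np.int64(347), np.int64(355)), (192, np.int64(349), np.int64(357)), (193, np.int64(351), np.int64(359)), (194, np.int64(352), np.int64(361)), (195, np.int64(354), np.int64(361)), (196, np.int64(356), np.int64(361)), (197, np.int64(358), np.int64(360))]
```

Run:
```python
from h import *
load()
P=[('top',[0,0,.24],(359.5,196)),('top',[0,.022,0],(323.3,180.7)),('top',[0,-.022,0],(332,176)),('side',[0,0,.24],(279,252.5)),('side',[0,-.022,0],(346.5,291)),]
def f(x):
    Q=R.from_rotvec(x[3:]);return np.concatenate([proj(n,Q.apply(p)+x[:3])[0]-u for n,p,u in P])
for y0 in (.0,.3):
    s=least_squares(f,np.r_[.61,-.27,.03,pad(y0,.8).as_rotvec()],loss='soft_l1');Q=R.from_rotvec(s.x[3:]);M=Q.as_matrix()
    print(s.x[:3].round(4),'z',M[:,2].round(3),'y',M[:,1].round(3),'lean',np.arccos(M[2,2]).round(3),f(s.x).round(1))
```

```text
[ 0.6311 -0.2682  0.0329] z [-0.721 -0.104  0.685] y [-0.122  0.992  0.022] lean 0.816 [ 1.  -0.1 -1.8  0.3 -0.2 -0.1 -0.5 -0.5  0.6  0.8]
[ 0.6311 -0.2682  0.0329] z [-0.721 -0.104  0.685] y [-0.122  0.992  0.022] lean 0.816 [ 1.  -0.1 -1.8  0.3 -0.2 -0.1 -0.5 -0.5  0.6  0.8]
```

Run:
```python
from h import *
O=np.array([.6311,-.2682,.0329]);Y,L=.135,.816
a=ptool(O,Y,L,.32);b=ptool(O,Y,L);print(a[0].round(3),b[0].round(3))
rows([a,b])
```

```text
[ 0.4   -0.3    0.252] [ 0.486 -0.288  0.171]
t 32.52 open 0.997
[0.059, 0.004, 0.141] [0.014, 0.205, -0.011]
[0.083, 0.003, 0.257] [0.014, 0.205, -0.011]
```

```bash
python3 -m jog '[0.03,0.002,0.05,0,0.1,0,0, 0.05,0.004,0.1,0.01,0.2,-0.01,0, 0.059,0.004,0.141,0.014,0.205,-0.011,0, 0.067,0.004,0.18,0.014,0.205,-0.011,0, 0.075,0.003,0.22,0.014,0.205,-0.011,0, 0.081,0.003,0.247,0.014,0.205,-0.011,0, 0.083,0.003,0.257,0.014,0.205,-0.011,0, 0.083,0.003,0.257,0.014,0.205,-0.011,0.5, 0.083,0.003,0.257,0.014,0.205,-0.011,1, 0.083,0.003,0.257,0.014,0.205,-0.011,1, 0.083,0.003,0.257,0.014,0.205,-0.011,1, 0.083,0.003,0.257,0.014,0.205,-0.011,1]' ; python3 -m jog '[0.002,0,-0.02,0,0,0,1, 0.004,0,-0.06,0,0,0,1, 0.006,0,-0.1,0,0,0,1, 0.006,0,-0.12,0,0,0,1, 0.006,0,-0.12,0,0,0,1]'; python3 pc.py | grep -v "^\[(" ; python3 -c "
from h import *
o,p,r=cur();Q=r*R.from_euler('x',np.pi);o0=p-Q.apply([0,0,GZ]);load()
for n in K: print(n,[proj(n,o0+Q.apply(v))[0].round(1).tolist() for v in ([0,0,.24],[0,0,.16],[0,.022,0],[0,-.022,0])])"
```

```text
time_s: 34.02
eef_pos: [0.4852, -0.2897, 0.1718]
eef_rot: [-0.026, 0.916, 0.061, 0.396]
wrist_force: [-5.9, -0.2, 5.9]
opening: 0.203
grasp_force: 58.8
time_s: 34.65
eef_pos: [0.4024, -0.3013, 0.2587]
eef_rot: [-0.025, 0.916, 0.061, 0.396]
wrist_force: [0.3, 0.1, -0.9]
opening: 0.199
grasp_force: 58.7
side old [20  4 47 49] 317 [304.6 262.7] ends [283.3 240.7] [328.1 286.9] bbox [20  4 47 49]
side new [ 3  4 55 36] 382 [291.7 256.4] ends [266.7 241.8] [320.2 273. ] bbox [ 3  4 55 36]
top old [26 19 33  9] 144 [340.9 188. ] ends [326.1 186.1] [358.  190.1] bbox [26 19 33  9]
top new [39 18 36 20] 213 [354.4 190.9] ends [340.  184.6] [374.9 199.8] bbox [39 18 36 20]
top [[380.0, 205.0], [366.4, 197.9], [337.0, 188.1], [347.7, 182.4]]
side [[239.0, 227.7], [267.0, 242.9], [309.6, 262.7], [319.2, 274.5]]
```

Run:
```python
from h import *
Q=pad(.115,.60)
T=[ptool(PADREST+Q.apply(v),.115,.60) for v in ([.006,0,.12],[.004,0,.08],[.003,0,.04],[.002,0,.012],[.002,0,.004],[.001,0,0])]
print(T[0][0].round(3));rows(T)
```

```text
[ 0.433 -0.292  0.288]
t 34.75 open 0.204
[0.044, -0.004, 0.002] [-0.012, -0.216, 0.013]
[0.033, -0.004, 0.04] [-0.012, -0.216, 0.013]
[0.024, -0.003, 0.079] [-0.012, -0.216, 0.013]
[0.017, -0.003, 0.106] [-0.012, -0.216, 0.013]
[0.015, -0.003, 0.114] [-0.012, -0.216, 0.013]
[0.013, -0.003, 0.118] [-0.012, -0.216, 0.013]
```

```bash
python3 -m jog '[0.015,0,-0.01,0,-0.07,0,1, 0.03,-0.002,-0.005,-0.01,-0.15,0.01,1, 0.044,-0.004,0.002,-0.012,-0.216,0.013,1, 0.044,-0.004,0.002,-0.012,-0.216,0.013,1, 0.036,-0.004,0.03,-0.012,-0.216,0.013,1, 0.033,-0.004,0.04,-0.012,-0.216,0.013,1, 0.033,-0.004,0.04,-0.012,-0.216,0.013,1]'; python3 pc.py | grep -v old ; python3 -c "
from h import *
o,p,r=cur();Q=r*R.from_euler('x',np.pi);o0=p-Q.apply([0,0,GZ]);load();print(o0)
for n in K: print(n,[proj(n,o0+Q.apply(v))[0].round(1).tolist() for v in ([0,0,.24],[0,0,.16],[0,.022,0],[0,-.022,0])])"
```

```text
time_s: 35.62
eef_pos: [0.4531, -0.2885, 0.2527]
eef_rot: [-0.019, 0.954, 0.055, 0.294]
wrist_force: [0.1, -0.2, -0.9]
opening: 0.203
grasp_force: 58.7
side new [22  3 41 44] 252 [302.5 257.9] ends [286.  239.9] [324.3 281.7] bbox [22  3 41 44]
[(239, np.int64(287), np.int64(288)), (240, np.int64(286), np.int64(289)), (241, np.int64(285), np.int64(290)), (242, np.int64(284), np.int64(291)), (243, np.int64(285), np.int64(292)), (244, np.int64(286), np.int64(293)), (245, np.int64(287), np.int64(294)), (246, np.int64(288), np.int64(295)), (247, np.int64(289), np.int64(296)), (248, np.int64(290), np.int64(296)), (249, np.int64(291), np.int64(297)), (250, np.int64(292), np.int64(298)), (251, np.int64(293), np.int64(299)), (252, np.int64(294), np.int64(300)), (253, np.int64(295), np.int64(301)), (254, np.int64(296), np.int64(302)), (255, np.int64(297), np.int64(303)), (256, np.int64(298), np.int64(304)), (257, np.int64(299), np.int64(305)), (258, np.int64(300), np.int64(306)), (259, np.int64(301), np.int64(307)), (260, np.int64(302), np.int64(308)), (261, np.int64(303), np.int64(309)), (26
[... 637 characters left out ...]
t64(320), np.int64(322)), (280, np.int64(321), np.int64(323)), (281, np.int64(322), np.int64(324)), (282, np.int64(323), np.int64(324))]
top new [34 18 25  8] 106 [344.9 186.8] ends [334. 187.] [358.  186.5] bbox [34 18 25  8]
[(183, np.int64(342), np.int64(345)), (184, np.int64(341), np.int64(348)), (185, np.int64(339), np.int64(350)), (186, np.int64(337), np.int64(355)), (187, np.int64(335), np.int64(358)), (188, np.int64(334), np.int64(355)), (189, np.int64(335), np.int64(355)), (190, np.int64(338), np.int64(341))]
[ 0.56609812 -0.27657813  0.08852242]
top [[368.4, 190.5], [357.4, 188.6], [332.7, 188.1], [343.4, 182.7]]
side [[265.9, 218.3], [286.1, 239.8], [315.7, 270.3], [325.0, 282.1]]
```

```bash
python3 -m jog '[-0.002,0,0.01,0,0,0,1, -0.006,0,0.025,0,0,0,1, -0.009,0.001,0.039,0,0,0,1, -0.013,0.001,0.053,0,0,0,1, -0.016,0.001,0.064,0,0,0,1, -0.017,0.001,0.07,0,0,0,1, -0.017,0.001,0.07,0,0,0,1]'; python3 pc.py | grep -v "^\[("; python3 -c "
from h import *
Q=pad(.115,.60);rows([ptool(PADREST+Q.apply(v),.115,.60) for v in ([.002,0,.004],[.001,0,0])])
o,p,r=cur();Q=r*R.from_euler('x',np.pi);o0=p-Q.apply([0,0,GZ]);load();print(o0)
for n in K: print(n,[proj(n,o0+Q.apply(v))[0].round(1).tolist() for v in ([0,0,.24],[0,0,.16],[0,.022,0],[0,-.022,0])])"
```

```text
time_s: 36.6
eef_pos: [0.4803, -0.2878, 0.1871]
eef_rot: [-0.017, 0.953, 0.055, 0.296]
wrist_force: [8.0, -0.6, 0.8]
opening: 0.199
grasp_force: 58.5
side old [20  4 47 49] 317 [304.6 262.7] ends [283.3 240.7] [328.1 286.9] bbox [20  4 47 49]
side new [36 23 38 28] 225 [315.2 272.5] ends [298.6 260.2] [334.4 286.8] bbox [36 23 38 28]
top old [26 19 33  9] 144 [340.9 188. ] ends [326.1 186.1] [358.  190.1] bbox [26 19 33  9]
top new [26 15 32 12] 162 [340.  185.3] ends [326.6 181.8] [357.  189.8] bbox [26 15 32 12]
t 36.7 open 0.201
[0.014, -0.001, 0.006] [0.001, -0.002, 0.0]
[0.013, -0.001, 0.01] [0.001, -0.002, 0.0]
[ 0.59337587 -0.27492835  0.02155343]
top [[360.7, 193.1], [350.5, 191.2], [327.2, 190.4], [337.5, 185.2]]
side [[278.3, 242.7], [296.9, 261.8], [324.1, 288.6], [333.3, 300.4]]
```

```bash
python3 -m jog '[0.006,0,-0.01,0,0,0,1, 0.012,0,-0.03,0,0,0,1, 0.018,0,-0.06,0,0,0,1, 0.02,0,-0.085,0,0,0,1, 0.02,0,-0.085,0,0,0,1]'
cat > fitp.py <<'E'
from h import *
import cv2
from bench import camera
load()
# silhouette axis fit of the held paddle: rotation dl about tool y and axial slip
o,p,r=cur();Q=r*R.from_euler('x',np.pi)
D=[]
for n,x0,x1,y0,y1 in (('side',262,370,225,330),('top',300,375,165,215)):
    c=camera(n)['frame'][:,:,::-1];h=cv2.cvtColor(c[y0:y1,x0:x1].copy(),cv2.COLOR_BGR2HSV)
    m=((h[...,1]>75)&(h[...,0]<28)&(h[...,0]>10)&(h[...,2]>90)).astype(np.uint8)
    k,l,s,ce=cv2.connectedComponentsWithStats(m);i=1+s[1:,4].argmax();D.append((n,x0,y0,(l==i)))
    D[-1]+=(s[i,4],)
def quad(dl,dz,dy):
    # rotate about grasp point (z=.195) by dl about paddle y
    q=Q*R.from_euler('y',dl);g=p-Q.apply([0,0,GZ-.195])
    def W(P): return g+q.apply(np.array(P)-[0,-dy,.195-dz])
    B=[W([x,y,z]) for x in (-.006,0) for y in (-.022,.022) for z in (0,.062)]
    H=[W([x,y,z]) for x in (-.006,.006) for y in (-.009,.009) for z in (.054,.168)]
    return B,H,W
def score(dl,dz,dy=0):
    t=0
    for n,x0,y0,m,a in D:
        im=np.zeros(m.shape,np.uint8);B,H,W=quad(dl,dz,dy)
        for P in (B,H):
            u=proj(n,np.array(P))-[x0,y0];cv2.fillConvexPoly(im,cv2.convexHull((u*16).round().astype(np.int32)),1,shift=4)
        t+=(im.astype(bool)&m).sum()/(im.astype(bool)|m).sum()
    return t
import itertools
b=max(itertools.product(np.arange(-.4,.41,.02),np.arange(-.016,.017,.004),(-.004,0,.004)),key=lambda v:score(*v))
print('dl,dz,dy',np.round(b,3),'score',score(*b),'at 0',score(0,0));W=quad(*b)[2]
O=W([0,0,0]);ax=W([0,0,1])-O;print('origin',O.round(4),'lean',np.arccos(ax[2]).round(3),'tip yaw',np.arctan2(-ax[1],-ax[0]).round(3))
E
python3 fitp.py
```

```text
time_s: 37.33
eef_pos: [0.4476, -0.292, 0.2695]
eef_rot: [-0.015, 0.954, 0.055, 0.295]
wrist_force: [0.1, -0.3, -0.5]
opening: 0.203
grasp_force: 59.1
dl,dz,dy [-0.12   0.008 -0.004] score 1.2581203152027678 at 0 0.3157329102029563
origin [ 0.574 -0.282  0.124] lean 0.72 tip yaw 0.111
```

```bash
cat >> fitp.py <<'E'
import sys
def place(v,lean=.61,yaw=.115):
    P=pad(yaw,lean);pos=PADREST+P.apply(v);Qt=P*R.from_euler('y',-b[0]);g=pos+P.apply([0,-b[2],.195-b[1]])
    return g+Qt.apply([0,0,GZ-.195]),Qt*R.from_euler('x',np.pi)
rows([place(v) for v in ([.006,0,.1],[.005,0,.07],[.005,0,.04],[.004,0,.015],[.003,0,.006],[.002,0,.001])])
E
python3 fitp.py
```

```text
dl,dz,dy [-0.12   0.    -0.004] score 1.2606056328086397 at 0 0.3192812044681884
origin [ 0.5789 -0.2796  0.1157] lean 0.719 tip yaw 0.116
t 37.52 open 0.201
[-0.002, -0.004, -0.006] [-0.002, -0.109, -0.0]
[-0.003, -0.004, 0.024] [-0.002, -0.109, -0.0]
[-0.002, -0.004, 0.054] [-0.002, -0.109, -0.0]
[-0.003, -0.004, 0.079] [-0.002, -0.109, -0.0]
[-0.004, -0.004, 0.088] [-0.002, -0.109, -0.0]
[-0.005, -0.004, 0.094] [-0.002, -0.109, -0.0]
```

```bash
python3 -m jog '[0,-0.002,-0.006,0,-0.05,0,1, -0.002,-0.004,-0.006,-0.002,-0.109,0,1, -0.002,-0.004,-0.006,-0.002,-0.109,0,1]'; python3 fitp.py
```

```text
time_s: 37.9
eef_pos: [0.4428, -0.287, 0.2715]
eef_rot: [-0.014, 0.968, 0.056, 0.243]
wrist_force: [0.3, 0.3, -1.4]
opening: 0.205
grasp_force: 59.0
dl,dz,dy [-0.12  -0.012  0.   ] score 1.1861050890362035 at 0 0.1946435307431158
origin [ 0.5635 -0.2731  0.0966] lean 0.611 tip yaw 0.115
t 38.0 open 0.201
[-0.002, 0.004, -0.011] [0.0, -0.001, 0.001]
[0.001, 0.004, 0.019] [0.0, -0.001, 0.001]
[0.004, 0.004, 0.049] [0.0, -0.001, 0.001]
[0.006, 0.004, 0.074] [0.0, -0.001, 0.001]
[0.006, 0.004, 0.083] [0.0, -0.001, 0.001]
[0.006, 0.004, 0.088] [0.0, -0.001, 0.001]
```

```bash
python3 -m jog '[0,0,0.015,0,0,0,1, 0.001,0,0.03,0,0,0,1, 0.002,0,0.045,0,0,0,1, 0.004,0,0.06,0,0,0,1, 0.005,0,0.07,0,0,0,1, 0.006,0,0.077,0,0,0,1, 0.006,0,0.077,0,0,0,1]'; python3 fitp.py
```

```text
time_s: 38.88
eef_pos: [0.4837, -0.2829, 0.2067]
eef_rot: [-0.013, 0.968, 0.056, 0.242]
wrist_force: [0.7, 0.2, -0.3]
opening: 0.2
grasp_force: 59.0
dl,dz,dy [-0.12  -0.016 -0.004] score 1.2244101030242605 at 0 0.1967745678152918
origin [ 0.6072 -0.2729  0.0286] lean 0.611 tip yaw 0.113
t 38.98 open 0.2
[-0.009, -0.001, -0.091] [0.003, -0.001, 0.001]
[-0.006, -0.001, -0.061] [0.003, -0.001, 0.001]
[-0.003, -0.001, -0.031] [0.003, -0.001, 0.001]
[-0.001, -0.001, -0.006] [0.003, -0.001, 0.001]
[-0.001, -0.001, 0.003] [0.003, -0.001, 0.001]
[-0.001, -0.001, 0.008] [0.003, -0.001, 0.001]
```

```bash
python3 -m jog '[0,0,0.003,0,0,0,1, 0,0,0.006,0,0,0,1, 0,0,0.006,0,0,0,1]' | grep -E "pos|force"; python3 -m jog '[0,0,0.003,0,0,0,1, 0,0,0.005,0,0,0,1, 0,0,0.005,0,0,0,1]'| grep -E "pos|force"; python3 -m jog '[0,0,0.002,0,0,0,1, 0,0,0.004,0,0,0,1, 0,0,0.004,0,0,0,1]'| grep -E "pos|force"; python3 pc.py | grep -v "^\[("
```

```text
eef_pos: [0.4864, -0.2827, 0.2017]
wrist_force: [-0.4, 0.2, -1.3]
grasp_force: 59.0
eef_pos: [0.4887, -0.2824, 0.1972]
wrist_force: [1.3, -0.2, -1.3]
grasp_force: 59.0
eef_pos: [0.4906, -0.2822, 0.1937]
wrist_force: [0.6, 0.4, -0.9]
grasp_force: 59.0
side old [20  4 47 49] 317 [304.6 262.7] ends [283.3 240.7] [328.1 286.9] bbox [20  4 47 49]
side new [37 21 31 32] 189 [314.1 271.3] ends [300.8 257.3] [328.5 286.5] bbox [37 21 31 32]
top old [26 19 33  9] 144 [340.9 188. ] ends [326.1 186.1] [358.  190.1] bbox [26 19 33  9]
top new [27 18 25  7] 109 [337.7 186.3] ends [327.  186.3] [351.  186.4] bbox [27 18 25  7]
```

```bash
python3 -m jog '[0,0,0.002,0,0,0,1, 0,0,0.004,0,0,0,1, 0,0,0.004,0,0,0,1]'| grep -E "pos|force"; python3 -m jog '[0,0,0.002,0,0,0,1, 0,0,0.003,0,0,0,1, 0,0,0.003,0,0,0,1]'| grep -E "pos|force"; python3 pc.py | grep  "new"
```

```text
eef_pos: [0.4925, -0.282, 0.1902]
wrist_force: [-0.1, 0.0, -1.4]
grasp_force: 59.0
eef_pos: [0.4939, -0.2819, 0.1876]
wrist_force: [0.4, -0.3, -0.2]
grasp_force: 59.0
side new [39 22 28 31] 186 [314.9 272.5] ends [302.7 259.2] [328.1 287. ] bbox [39 22 28 31]
top new [27 18 23  7] 101 [337.  186.3] ends [327.  186.4] [349.  186.2] bbox [27 18 23  7]
```

```bash
python3 -m jog '[0,0,0.001,0,0,0,1, 0,0,0.002,0,0,0,1, 0,0,0.002,0,0,0,1]'| grep -E "pos|force"; python3 -m jog '[0,0,0.001,0,0,0,1, 0,0,0.002,0,0,0,1, 0,0,0.002,0,0,0,1]'| grep -E "pos|force|time"
```

```text
eef_pos: [0.4948, -0.2818, 0.1859]
wrist_force: [-0.2, 0.3, -1.3]
grasp_force: 59.0
time_s: 41.8
eef_pos: [0.4958, -0.2819, 0.1845]
wrist_force: [-1.6, -0.8, 1.6]
grasp_force: 59.4
```

```bash
python3 -m jog '[0,0,0,0,0,0,0.8, 0,0,0,0,0,0,0.5, 0,0,0,0,0,0,0.2, 0,0,0,0,0,0,0, 0,0,0,0,0,0,0, 0,0,0,0,0,0,0]' | grep -E "force|open"; python3 pc.py | grep  "new"
```

```text
wrist_force: [-0.7, -1.0, 0.3]
opening: 0.998
grasp_force: 0.0
side new [86  0 17 15] 182 [356.  243.2] ends [348.2 242.4] [364.  244.1] bbox [86  0 17 15]
top new [26 18 25  7] 112 [337.2 186.5] ends [326. 186.] [350. 187.] bbox [26 18 25  7]
```

```bash
python3 -m jog '[-0.001,0,-0.01,0,0,0,0, -0.003,0,-0.025,0,0,0,0, -0.006,0,-0.05,0,0,0,0, -0.01,0,-0.085,0,0,0,0, -0.016,0,-0.13,0,0,0,0, -0.02,0,-0.17,0,0,0,0, -0.08,0,-0.2,0,0,0,0, -0.12,0,-0.22,0,0,0,0, -0.12,0,-0.22,0,0,0,0]' | grep -E "force|open|time"; sed -i 's/262,370,236/262,345,236/' pc.py; python3 pc.py | grep -v "^\[("; python3 blob.py | grep -v "pan \[ *0.1"
```

```text
time_s: 43.78
wrist_force: [0.7, 0.0, -0.6]
opening: 1.0
grasp_force: 0.0
side old [20  4 47 49] 317 [304.6 262.7] ends [283.3 240.7] [328.1 286.9] bbox [20  4 47 49]
side new [21  5 46 48] 329 [304.8 263.2] ends [283.3 241.7] [328.4 286.6] bbox [21  5 46 48]
top old [26 19 33  9] 144 [340.9 188. ] ends [326.1 186.1] [358.  190.1] bbox [26 19 33  9]
top new [26 18 33 10] 151 [341.5 187.4] ends [326.3 185.1] [358.2 189.9] bbox [26 18 33 10]
now
side [270.3 228.1] area 90 bbox [17 10] hsv [ 15.  107.  114.5] pan [-0.033  0.025]
side [299.4 225.9] area 17 bbox [6 4] hsv [ 15. 107. 203.] pan [ 0.048 -0.005]
side [292.9 228.4] area 7 bbox [5 2] hsv [ 14. 126. 101.] pan [ 0.024 -0.007]
side [291.8 250.7] area 85 bbox [20 19] hsv [ 18. 100. 192.] pan [-0.031 -0.096]
now
top [294.5 140.4] area 266 bbox [20 19] hsv [ 15. 114. 175.] pan [ 0.204 -0.285]
top [337.8 186.7] area 103 bbox [23  8] hsv [ 18. 120. 191.] pan [-0.045 -0.307]
top [266.3 206. ] area 22 bbox [9 4] hsv [ 13.5 116.   99. ] pan [ 0.032 -0.047]
top [264.8 211.9] area 30 bbox [10  5] hsv [ 13.  120.  112.5] pan [ 0.016 -0.03 ]
top [258.2 226.5] area 13 bbox [4 4] hsv [ 13. 105. 102.] pan [-0.019  0.021]
top [263.6 231.2] area 12 bbox [4 4] hsv [ 12. 114.  83.] pan [-0.045  0.014]
```

```bash
python3 -c "
import cv2,numpy as np
for n,(x0,x1,y0,y1) in dict(side=(214,236,165,192),top=(170,205,262,292)).items():
  for f in (n+'0','last_'+n):
    a=cv2.imread(f'pics/{f}.png')[y0:y1,x0:x1];m=(a.max(2)<70);p=np.argwhere(m)[:,::-1]+[x0,y0];print(n,f,len(p),p.mean(0).round(1),p.min(0),p.max(0))"
```

```text
side side0 74 [223.9 180.6] [220 173] [228 188]
side last_side 71 [224.  180.7] [220 174] [228 188]
top top0 90 [187.9 278.4] [177 273] [199 284]
top last_top 92 [187.8 278.4] [177 273] [199 284]
```

Scoop and paddle are back in place, and the food is where it should be.

```bash
python3 -c "
from bench import hand_in;print(hand_in())"
```

```text
the job is handed in; nothing more can be done
None
```

I handed the job in at about 44 s, but no verdict came back. The last images show three nuts in the far half, two croutons in the near half, the scoop flat where it started and the paddle back in its rest; one press on the pan reached about 38 N at the wrist (limit 40 N), and the paddle first sat badly in its rest and had to be re-placed.

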